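# Swing the gearbox cover out of the shelf and close up the housing

## Robot

A 6-joint arm with a two-finger parallel gripper is mounted at the origin on the work surface. World frame = base frame: x ahead of the robot, y to its left, z up, the work surface at z = 0. Lengths are in m, angles in rad, forces in N, time in s.
With the tool pointing down it reaches from about 0.225 to 0.875 m from the base axis. Payload 3.4 kg.
Tool frame: the origin (TCP) lies at the very end of the fingers, on their centre line; the grasp point (between the pads) lies 19 mm behind it; x points along the fingers, y is the direction in which the jaws open and shut, and the axes are right-handed (so a half turn about x gives the same grasp; the last joint's range is limited). The gripper opens to 85 mm and grips with 20 to 120 N. Pads are 22 mm wide; open, the fingers measure 114 mm over their backs; the gripper's body (76 mm by 85 mm) begins 54 mm behind the grasp point. The pads swing forward as they close: fully open they stand 13 mm farther back than shut.
Start: joints at [-1.325, 0.276, 1.505, -0, 1.361, -0.121], TCP at [0.206, -0.537, 0.231] pointing down, gripper open.
Joint ranges: [-2.89, 2.89], [-0.75, 2.08], [0.22, 2.7], [-1.18, 4.32], [0.11, 2.71], [-2.7, 2.7]. Speed limits (rad/s): [2.57, 2.57, 3.14, 3.14, 3.14, 3.14].

## Interface

Orientations are given as a unit quaternion [w, x, y, z].
In Python, from rig import manip gives the robot as it stands. The module is installed in compiled form; this text tells all that it offers.
- The arm moves only by the tool play_rows, never from a script. Its argument "plan" is a list that holds one entry, the list of rows, each a list of 5 numbers: the closure, from 0 (fully open) to 1 (shut), then the shift along the tool's x, y, z in m, then the turn about the tool's x in degrees. A call has 1 to 12 rows; each row is the pose to reach, as a shift and turn from the pose measured when the call began, along the tool's axes at that moment; what a row does not reach only later rows make up. A row lasts 1/10 s, in which the tool goes at most 50 mm and 8.59 degrees, less where a joint would pass 70% of its speed; a pose out of reach is approached as far as the arm can. A call with a gripper value outside its range is refused whole. The fingers move at their own pace and stop on an object; "grip_force" is the grip in N (left out, the last holds). Time passes only in rows, so rows that repeat a pose let the fingers close. It gives the time, the measured TCP pose, the force and the opening at its end, in the units of the state.
- manip.get_state(): the state, without advancing time (a new reading comes with each control period).
- manip.get_image(name): name is "side" or "top"; returns (picture, depth): 420x560x3 uint8, red, green, blue; 420x560 float32, m along the optical axis (not along the pixel's ray), 0 where there is no reading.
- manip.camera_params(name): a dict with "intrinsics" (3x3 intrinsics, pixels), "R" (3x3) and "t" (3): a world point X has camera coordinates R X + t. Camera axes: x right, y down, z forward; pixel columns grow to the right and rows downward; lengths in m; the calibration is good to about 2 mm. A picture is of the moment at which its call begins. camera_params takes no time and is no camera call.
- manip.sign_off(): hands the job in, once; it reports no verdict.
The state is a dict: "clock": time; "qpos": joint angles; "qd": joint speeds; "effort": joint torques, N m; "position": TCP position; "ee_rot": TCP orientation; "contact_force": force on the tool from outside, world axes, zero at the start; "moment": the same for the moment, N m; "width": finger opening in m.
Only numpy, scipy, OpenCV 4.12 (cv2) and the standard library are available. Lean on these libraries where they do the work, as an engineer would, in place of code of your own. Each camera call takes 0.05 s, during which the arm holds its last target.

## Task

Swing the shelf's low gate wide open, then push the near corner of the cover sideways so that it turns in place on the shelf, the slot at its far corner bearing on the steel peg, until its lug points out of the opening. Draw it out by the lug and lay it flat on the rubber mat, let go, take it again by its rib and set it squarely on the rim of the open gearbox housing with the lug between the two upright cheeks. Leave the gears, the bearing and the feeler gauge where they are.

Things in the scene. Friction and masses are not known exactly. Their poses are not given: they have to be found in the camera images.
- shelf: Low zinc-plated shelf, fixed. Origin on the bench; x into the shelf, y left, z up. Base sheet 6 mm thick, x -130 to 100, y -155 to 115 mm. Slatted deck 60 to 68 mm above the bench covers x -4 to 100 mm (14 mm slats along y); in front of x = -4 mm it is open from above. Posts 14 mm square at x 4 and 93, y 108 and -148 mm; gate hinge post at x -78, y 111 mm, 72 mm high
- peg: Fixed upright steel peg on the shelf's base sheet, under the deck, diameter 14 mm, from 6 to 36 mm above the bench. Origin: centre of its foot; at x = 33, y = -35.5 mm in the shelf's frame
- gate (a joint): Low steel gate across the opening, 235 mm long, 8 mm thick, 18 to 46 mm above the bench, upright hinge at its left end. rad: 0 shut, grows to 1.75 as the free end swings out towards the robot and then left (clockwise from above); light friction (about 0.12 N m) keeps it where it is left. Wide open: 1.2 or more
- gate_post (a point): Point in the round upright grip post on the gate, diameter 16 mm, 46 to 91 mm above the bench; this point is 71 mm above the bench and 160 mm from the hinge axis
- gate_hinge (a point): Point on the gate's hinge axis, at the height of gate_post
- cover: Black cast gearbox cover, about 0.4 kg: flat plate 70 (x) x 104 (y) x 12 (z) mm with a lug and a rib. Origin: middle of the plate, half-way through; -x points to the lug. Starts flat on the base sheet, y axis into the shelf, lug to the left under the front slat. It turns counter-clockwise from above, about a right angle; its x axis within 25 degrees of the shelf's x will do
- cover_lug: The cover's lug, a block standing out from the middle of one long edge: 28 (x) x 24 (y) x 26 (z) mm, underside level with the plate's. Origin: its centre, 48 mm from the cover's origin along -x and 7 mm above it
- cover_rib: The cover's grip rib on top of the plate: 12 (x) x 50 (y) x 28 (z) mm, its top 40 mm above the cover's underside. Origin: its centre, 8 mm from the cover's origin along +x and 20 mm above it
- push_corner (a point): Corner of the cover's plate to push, at half thickness (-35, -52 mm in the cover's frame): the front left one at the start, in front of the deck. Push on the lug-side edge close to it
- slot (a point): Point in the open bolt slot in the long edge opposite the lug, at its end nearest the corner away from push_corner; slot 24 mm wide, 12 mm deep, centred 33 mm along +y; this point at (30, 33, 0) mm in the cover frame. The peg stands in the slot mouth at the start, a few mm off its bottom, so that the cover pivots about the peg when pushed
- mat: Light grey rubber mat fixed on the bench, 140 (x) x 150 (y) x 3 mm. Origin: centre of its underside
- housing: Dark cast gearbox housing, fixed, an open box 70 (x) x 104 (y) x 45 mm high with 9 mm walls. Origin: centre of its underside. Outside its -x wall stand two cheeks 20 (x) x 12 (y) mm, 66 mm high, with a 42 mm gap between them, from x = -44 to -64 mm (joined to the wall by webs 40 mm high); the lug goes between them
- rim (a point): Centre of the housing's open top, level with the rim, 45 mm above the bench; the cover's plate lies on the rim with the same outline
- gear_a: Green nylon spur gear, diameter 74 mm, 24 mm high, lying on the deck. Leave alone
- gear_b: Green nylon spur gear, diameter 82 mm, 26 mm high, on the bench. Leave alone
- bearing: Brass thrust bearing, diameter 60 mm, 16 mm high, lying on the deck. Leave alone
- feeler: Feeler gauge set in a red case, 105 x 26 x 17 mm, on the bench. Leave alone
Mind the look-alikes: they are no part of the job. Of the things that look like the mat, the smaller one is meant. There is more than one size of the cover; the job needs the larger.

How it is judged:
On the way, in this order (a step that is already met when the one before it is completed fails the run):
1. the gate is swung wide open (value of joint gate above 1.2 rad), for 0.1 s.
2. the cover turns with its far corner bearing on the peg (angle between the x axis of cover and the x axis of shelf, either way round below 1.2 rad and contact force between cover and peg above 0.2 N and height (world z) of cover below 0.018 m).
3. the cover has been turned in place, still flat on the shelf with its slotted corner at the peg, until the lug points out (angle between the x axis of cover and the x axis of shelf, either way round below 0.55 rad and angle between cover's own z axis and vertical below 0.06 rad and height (world z) of cover below 0.018 m and horizontal distance between slot and peg below 0.025 m and x of cover_lug in the frame of shelf below -0.03 m), for 0.1 s.
4. the cover is lifted by its lug (contact force between the fingers and cover_lug above 1 N and height (world z) of cover above 0.03 m), for 0.1 s.
5. the cover lies flat on the mat, let go (horizontal distance between cover and mat below 0.05 m and height (world z) of cover below 0.013 m and angle between cover's own z axis and vertical below 0.06 rad and contact force between each of the arm, the fingers and cover below 0.05 N), for 0.2 s.
6. the cover is lifted again by its rib (contact force between the fingers and cover_rib above 1 N and height (world z) of cover above 0.03 m), for 0.1 s.
At the end, for the whole second after the job is handed in: The cover lies flat on the housing's rim (within 3 degrees of level, 3 mm in height), centred within 8 mm and square within about 6 degrees, its lug between the cheeks, released and at rest; the gate is still open (1.2 rad or more) (horizontal distance between cover and rim below 0.008 m and z of cover in the frame of rim between 0.003 and 0.009 m and angle between cover's own z axis and vertical below 0.06 rad and angle between the x axis of cover and the x axis of housing, either way round below 0.1 rad and x of cover_lug in the frame of housing below -0.03 m and linear speed of cover below 0.01 m/s and value of joint gate above 1.2 rad); the robot touches nothing.
It fails at once if a gear, the bearing or the feeler gauge is moved by more than 25 mm (distance of any of gear_a, gear_b, bearing, feeler from where it was at the start of the episode above 0.025 m).
It also fails if it takes over 72 s, if anything falls off the work surface, if the arm or the gripper's body presses on something with over 40 N, if the wrist force passes 120 N, or if a joint passes its speed limit or range.

## Working session

There is one attempt and no reset: what is moved stays moved. The work goes in short steps, Python scripts to look and compute and a tool call to move; the robot and the scene stay as the last step left them, time stands still between calls to the robot, and variables do not carry over. Pictures are saved under pics/ and viewed, and the job is handed in when it is done.

Besides the shell and the picture viewer there is one more tool, called after "Call:" in YAML: its name, and indented under it one key for each argument. play_rows: Moves the arm, as the interface text tells. Its arguments: {"type":"object","properties":{"plan":{"type":"array","items":{"type":"array","items":{"type":"array","items":{"type":"number"}}}},"grip_force":{"type":"number"}},"required":["plan"]}

```bash
mkdir -p pics
python3 - <<'E'
from rig import manip
import cv2,numpy as np
np.set_printoptions(precision=4,suppress=True)
s=manip.get_state();print(s)
for n in('top','side'):
    im,d=manip.get_image(n);cv2.imwrite(f'pics/{n}0.png',im[:,:,::-1]);np.save(f'{n}0.npy',d)
    print(n,manip.camera_params(n))
E
```

```text
{'clock': 0.0, 'qpos': array([-1.325 ,  0.2766,  1.5061, -0.    ,  1.3607, -0.121 ]), 'qd': array([ 0.0002,  0.0001,  0.0011, -0.0004, -0.0009, -0.0005]), 'effort': array([ -0.0011, -41.6783, -24.5807,  -0.0001,   0.0112,  -0.    ]), 'position': array([ 0.2061, -0.5362,  0.2304]), 'ee_rot': array([-0.1283, -0.6952, -0.1296,  0.6953]), 'contact_force': array([1.1419, 0.0147, 0.097 ]), 'moment': array([-0.0282, -0.0052, -0.0213]), 'width': 0.08556338218528536}
top {'intrinsics': array([[439.6841,   0.    , 280.8257],
       [  0.    , 439.6841, 203.4548],
       [  0.    ,   0.    ,   1.    ]]), 'R': array([[-0.0152, -0.9998,  0.0104],
       [-0.9972,  0.0144, -0.0737],
       [ 0.0735, -0.0115, -0.9972]]), 't': array([0.0581, 0.5087, 1.2041])}
side {'intrinsics': array([[469.8022,   0.    , 285.3244],
       [  0.    , 469.8022, 209.573 ],
       [  0.    ,   0.    ,   1.    ]]), 'R': array([[-0.9988, -0.0486, -0.0077],
       [-0.0259,  0.6536, -0.7564],
       [ 0.0418, -0.7552, -0.6541]]), 't': array([0.5014, 0.037 , 1.2   ])}
```

View pics/top0.png

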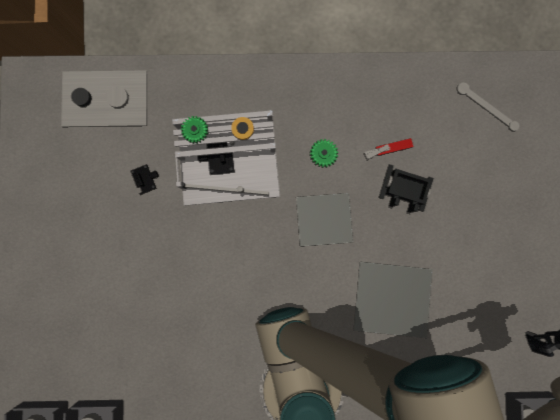

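View pics/side0.png

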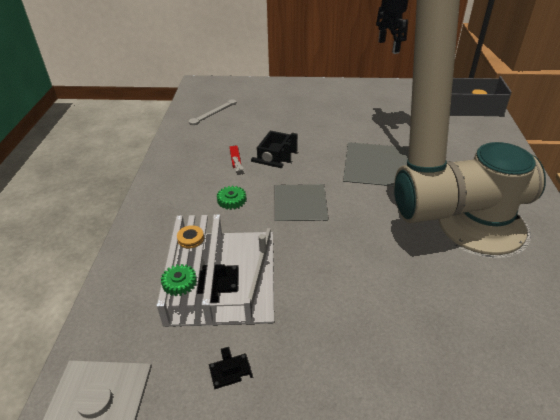

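```bash
cat > h.py <<'E'
from rig import manip
import cv2,numpy as np
np.set_printoptions(precision=4,suppress=True)
def P(n):
    c=manip.camera_params(n);return c['intrinsics'],c['R'],c['t']
def ray(n,u,v,z):
    K,R,t=P(n);d=R.T@np.linalg.inv(K)@np.array([u,v,1.]);o=-R.T@t
    return o+d*(z-o[2])/d[2]
def proj(n,X):
    K,R,t=P(n);c=K@(R@np.asarray(X,float)+t);return c[:2]/c[2]
def grab(tag,names=('top','side')):
    o={}
    for n in names:
        im,d=manip.get_image(n);cv2.imwrite(f'pics/{n}{tag}.png',im[:,:,::-1]);np.save(f'{n}{tag}.npy',d);o[n]=(im,d)
    return o
def crop(src,dst,x0,y0,x1,y1,k):
    im=cv2.imread(src)[y0:y1,x0:x1];cv2.imwrite(dst,cv2.resize(im,None,fx=k,fy=k,interpolation=cv2.INTER_CUBIC))
E
python3 - <<'E'
from h import *
crop('pics/top0.png','pics/c1.png',120,95,300,220,4)
crop('pics/side0.png','pics/c2.png',150,205,290,400,3)
crop('pics/top0.png','pics/c3.png',285,130,445,260,4)
E
```

```text
(no output)
```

View pics/c1.png

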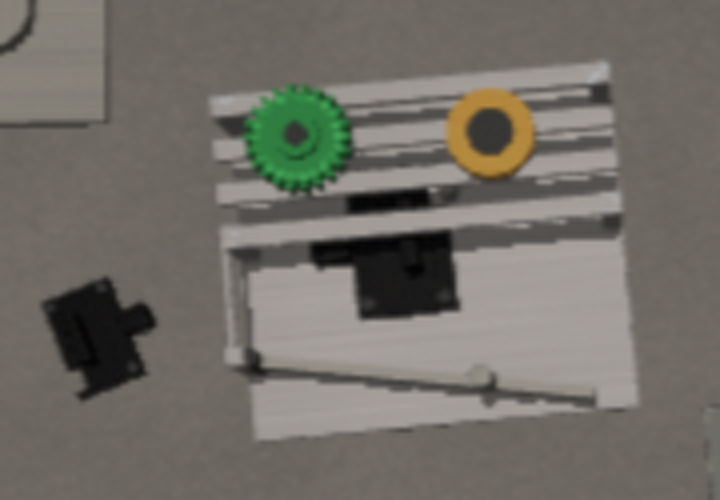

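View pics/c2.png

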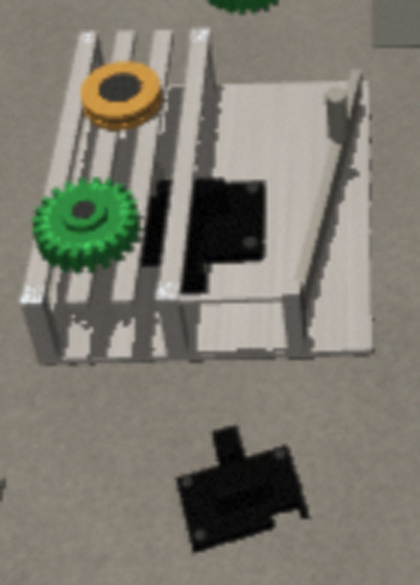

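View pics/c3.png

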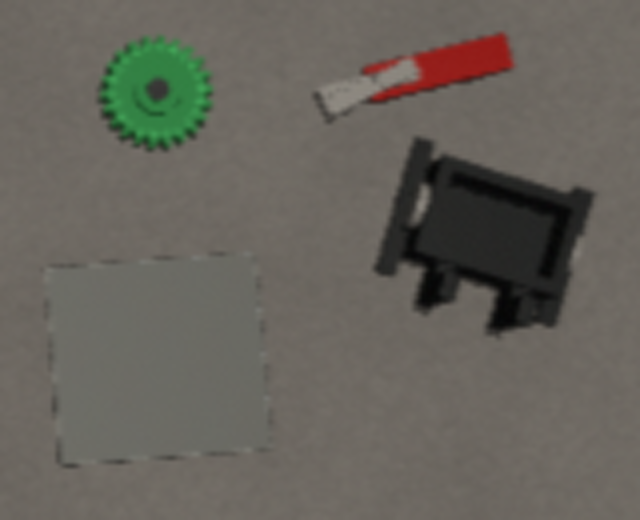

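Run:
```python
from h import *
def c1(x,y,z): return ray('top',120+(x+.5)/4-.5,95+(y+.5)/4-.5,z)
def c2(x,y,z): return ray('side',150+(x+.5)/3-.5,205+(y+.5)/3-.5,z)
def c3(x,y,z): return ray('top',285+(x+.5)/4-.5,130+(y+.5)/4-.5,z)
fl,fr=c1(257,440,.006),c1(637,406,.006); print('front base',fl,fr,np.linalg.norm(fl-fr))
yax=(fl-fr)/np.linalg.norm(fl-fr); th=np.arctan2(-yax[0],yax[1]); print('theta',np.degrees(th))
bl,br=c1(210,98,.068),c1(608,62,.068);print('deck back',bl,br,np.linalg.norm(bl-br),np.degrees(np.arctan2(-(bl-br)[0],(bl-br)[1])))
print('side view fr, fl',c2(370,82,.006),c2(373,350,.006))
print('deck front: top', c1(220,230,.068),c1(622,200,.068))
print('cover front corners', c1(362,318,.018),c1(460,308,.018), 'side',c2(265,181,.018),c2(264,262,.018))
print('lug left end',c1(313,262,.032),c1(313,238,.032))
print('rib front/rt', c1(408,272,.046))
print('gate: post top',c1(483,372,.091),'side',c2(335,93,.091))
print('hinge', c1(237,355,.072),'free end',c1(594,397,.046), c2(357,75,.046))
print('mat',[c3(*p,.003) for p in((48,268),(257,252),(270,450),(62,465))])
crop('pics/top0.png','pics/c4.png',370,155,445,220,8)
crop('pics/side0.png','pics/c5.png',240,120,310,180,8)
```

```text
front base [0.511  0.3222 0.006 ] [0.5312 0.0556 0.006 ] 0.26728474065943936
theta 4.316719017527119
deck back [0.7383 0.3411 0.068 ] [0.7597 0.0723 0.068 ] 0.26967477637723447 4.567598022527938
side view fr, fl [0.53   0.0573 0.006 ] [0.5096 0.3245 0.006 ]
deck front: top [0.6481 0.3341 0.068 ] [0.665  0.0641 0.068 ]
cover front corners [0.5944 0.2467 0.018 ] [0.6005 0.1783 0.018 ] side [0.6015 0.1823 0.018 ] [0.5924 0.2606 0.018 ]
lug left end [0.6319 0.2782 0.032 ] [0.6487 0.2782 0.032 ]
rib front/rt [0.6217 0.211  0.046 ]
gate: post top [0.5473 0.1568 0.091 ] side [0.5469 0.1591 0.091 ]
hinge [0.563  0.3217 0.072 ] free end [0.5341 0.0851 0.046 ] [0.5371 0.0915 0.046 ]
mat [array([0.5293, 0.0056, 0.003 ]), array([ 0.5385, -0.1423,  0.003 ]), array([ 0.3991, -0.1477,  0.003 ]), array([ 0.3909, -0.0018,  0.003 ])]
```

View pics/c4.png

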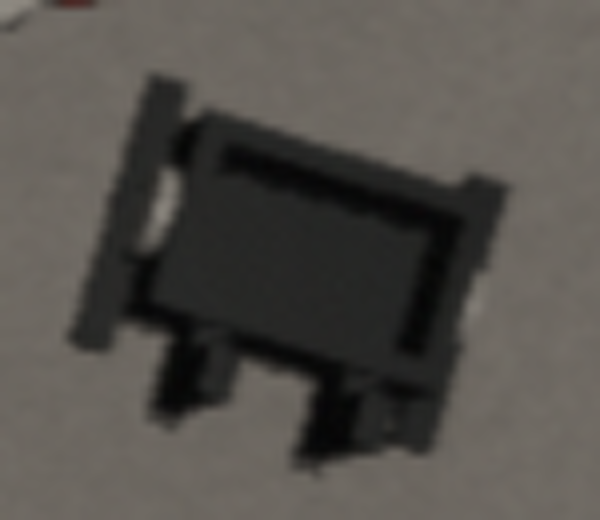

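View pics/c5.png

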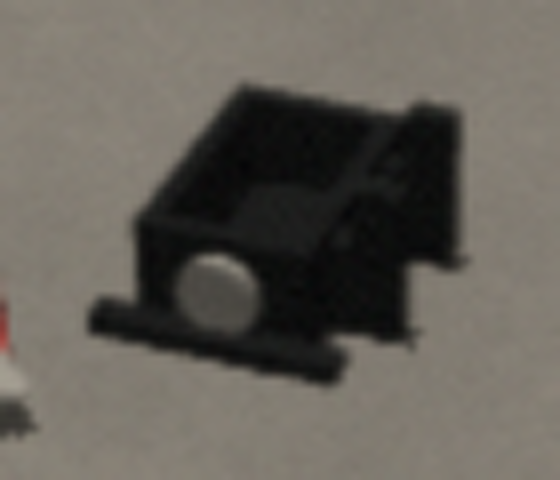

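```bash
cat >> h.py <<'E'
def cloud(n,d):
    K,R,t=P(n);v,u=np.mgrid[0:d.shape[0],0:d.shape[1]]
    c=np.stack([(u-K[0,2])/K[0,0]*d,(v-K[1,2])/K[1,1]*d,d],-1)
    X=(c-t)@R; X[d==0]=np.nan; return X
E
python3 - <<'E'
from h import *
def c4(x,y,z): return ray('top',370+(x+.5)/8-.5,155+(y+.5)/8-.5,z)
def c5(x,y,z): return ray('side',240+(x+.5)/8-.5,120+(y+.5)/8-.5,z)
print('top',[c4(*p,.045)[:2] for p in((205,112),(465,215),(150,300),(420,385))])
print('side',[c5(*p,.045)[:2] for p in((245,88),(400,120),(138,222),(315,262))])
for n in('top','side'):
    X=cloud(n,np.load(n+'0.npy'))
    m=(X[...,0]>.46)&(X[...,0]<.68)&(X[...,1]>-.4)&(X[...,1]<-.18)
    q=X[m]; print(n,np.histogram(q[:,2],bins=np.arange(-.01,.08,.006)))
    for lo,hi in((.041,.049),(.061,.070),(.008,.03)):
        r=q[(q[:,2]>lo)&(q[:,2]<hi)][:,:2].astype(np.float32)
        if len(r)>8: b=cv2.minAreaRect(r);print(lo,len(r),b, r.mean(0))
    # gate post, shelf top
    m=(X[...,0]>.4)&(X[...,0]<.62)&(X[...,1]>.05)&(X[...,1]<.30)&(X[...,2]>.075)&(X[...,2]<.1)
    print('post',X[m].mean(0) if m.any() else None,m.sum())
th=np.radians(4.45);R=np.array([[np.cos(th),-np.sin(th)],[np.sin(th),np.cos(th)]])
for w,s in(((.511,.3222),(-.13,.115)),((.5312,.0556),(-.13,-.155)),((.7383,.3411),(.1,.115)),((.7597,.0723),(.1,-.155)),((.53,.0573),(-.13,-.155)),((.5096,.3245),(-.13,.115))):
    print(np.array(w)-R@np.array(s))
E
```

```text
top [array([ 0.599 , -0.2643]), array([ 0.5622, -0.3524]), array([ 0.5345, -0.2432]), array([ 0.5041, -0.3346])]
side [array([ 0.5664, -0.359 ]), array([ 0.505 , -0.3378]), array([ 0.5992, -0.2634]), array([ 0.532 , -0.2395])]
top (array([ 460, 3154,  810,  527,  191,   75,   69,   84,  260,  199,   15,
         17,   54,    4]), array([-0.01 , -0.004,  0.002,  0.008,  0.014,  0.02 ,  0.026,  0.032,
        0.038,  0.044,  0.05 ,  0.056,  0.062,  0.068,  0.074]))
0.041 354 ((0.5370585918426514, -0.2982786297798157), (0.10565201193094254, 0.09910564124584198), 72.48699188232422) [ 0.55   -0.3017]
0.061 64 ((0.49980366230010986, -0.28505074977874756), (0.06594742089509964, 0.01944497600197792), 71.3478012084961) [ 0.4997 -0.2843]
0.008 832 ((0.5793771743774414, -0.2919725179672241), (0.21005679666996002, 0.15979187190532684), 17.243192672729492) [ 0.5945 -0.2787]
post [0.5453 0.1593 0.0885] 32
side (array([  48, 1583,  264,  251,  180,   94,  106,  120,  209,  119,   27,
         21,   36,    0]), array([-0.01 , -0.004,  0.002,  0.008,  0.014,  0.02 ,  0.026,  0.032,
        0.038,  0.044,  0.05 ,  0.056,  0.062,  0.068,  0.074]))
0.041 248 ((0.5386955142021179, -0.29830044507980347), (0.11162324249744415, 0.1003371998667717), 70.0623779296875) [ 0.5456 -0.298 ]
0.061 44 ((0.49978044629096985, -0.2846513092517853), (0.06690337508916855, 0.019868478178977966), 72.16121673583984) [ 0.4988 -0.2849]
0.008 595 ((0.5769250392913818, -0.27621790766716003), (0.2052430361509323, 0.1447066217660904), 13.01219367980957) [ 0.5814 -0.2739]
post [0.5456 0.1625 0.0863] 59
[0.6495 0.2176]
[0.6488 0.2202]
[0.6475 0.2187]
[0.648  0.2191]
[0.6476 0.2219]
[0.6481 0.2199]
```

```bash
cat >> h.py <<'E'
from scipy.spatial.transform import Rotation as Rot
TH=np.radians(4.45);SO=np.array([.6483,.2195])
RS=np.array([[np.cos(TH),-np.sin(TH)],[np.sin(TH),np.cos(TH)]])
def S(x,y): return SO+RS@np.array([x,y])/1000.   # shelf mm -> world
def toS(p): return RS.T@(np.asarray(p)[:2]-SO)*1000
def tool():
    s=manip.get_state();q=s['ee_rot'];R=Rot.from_quat([q[1],q[2],q[3],q[0]]).as_matrix();return s,R
def rows(tg):
    """tg list of (x,y,z,yaw_deg of tool y); print tool-frame shifts mm and turn deg"""
    s,R=tool();p=s['position'];yaw=np.degrees(np.arctan2(R[1,1],R[0,1]))
    print('t',s['clock'],'tcp',p,'yaw',round(yaw,2),'w',round(s['width'],4),'F',s['contact_force'],'q6',round(s['qpos'][5],2))
    for t in tg:
        d=R.T@(np.array(t[:3])-p)
        a=-(t[3]-yaw) if t[3] is not None else 0
        print('  ',np.round(d,4).tolist(),round(a,1))
E
python3 - <<'E'
from h import *
rows([(.574,.2,.14,None),(.574,.2,.033,None),(.206,-.536,.1,None)])
h=S(-78,111);print('hinge',h)
for n in('top','side'):
    X=cloud(n,np.load(n+'0.npy'))
    for w in((.5473,.1568),(.546,.16)):print(np.linalg.norm(np.array(w)-h))
E
```

```text
t 0.1 tcp [ 0.2061 -0.5363  0.2305] yaw -68.98 w 0.0854 F [-0.054   0.9154  0.4585] q6 -0.12
   [0.0916, -0.5552, -0.6075] 0
   [0.1986, -0.555, -0.6074] 0
   [0.1305, -0.0001, 0.0] 0
hinge [0.5619 0.3241]
0.16795121179195055
0.16488405840810244
0.16795121179195055
0.16488405840810244
```

Call:
play_rows:
  plan:
    - [[1,0.04,-0.24,-0.27,8],[1,0.08,-0.5,-0.54,17],[1,0.08,-0.5,-0.54,17],[1,0.08,-0.5,-0.54,17],[1,0.08,-0.5,-0.54,17],[1,0.08,-0.5,-0.54,17],[1,0.08,-0.5,-0.54,17],[1,0.08,-0.5,-0.54,17],[1,0.09,-0.555,-0.607,17],[1,0.09,-0.555,-0.607,17],[1,0.09,-0.555,-0.607,17],[1,0.09,-0.555,-0.607,17]]
  grip_force: 60

```text
clock: 1.3
position: [0.4719, -0.0005, 0.166]
ee_rot: [-0.024, -0.707, -0.025, 0.707]
contact_force: [1.0, -1.3, 0.2]
width: -0.0
```

Run:
```python
from h import *
rows([(.574,.2,.14,-86)])
```

```text
t 1.3 tcp [ 0.4719 -0.0005  0.166 ] yaw -85.97 w -0.0 F [ 0.9762 -1.3031  0.1911] q6 1.35
   [0.0262, -0.1928, -0.116] 0.0
```

Call:
play_rows:
  plan:
    - [[1,0.026,-0.193,-0.116,0],[1,0.026,-0.193,-0.116,0],[1,0.026,-0.193,-0.116,0],[1,0.026,-0.193,-0.116,0],[1,0.026,-0.193,-0.116,0],[1,0.06,-0.193,-0.116,0],[1,0.06,-0.193,-0.116,0]]

```text
clock: 2.0
position: [0.5705, 0.2004, 0.1018]
ee_rot: [-0.026, -0.703, -0.025, 0.71]
contact_force: [-1.3, -0.8, -0.3]
width: 0.0001
```

Run:
```python
from h import *
rows([(.574,.2,.033,-86)])
grab('1')
crop('pics/side1.png','pics/c6.png',150,180,310,340,4)
h=S(-78,111)
# arc targets: gate angle phi, finger at r=.125, perp offset inner .017
L=[]
for phi in np.arange(.175,1.56,.125):
    a=TH-np.pi/2-phi; d=np.array([np.cos(a),np.sin(a)]); n=np.array([-d[1],d[0]])  # ccw normal = inner side
    p=h+.125*d+.017*n; L.append((*p,.033,-86))
print(np.array(L)); rows(L)
```

```text
t 2.0 tcp [0.5705 0.2004 0.1018] yaw -85.86 w 0.0001 F [-1.3141 -0.7528 -0.325 ] q6 1.72
   [0.0687, 0.0007, -0.0041] 0.1
[[  0.5667   0.1981   0.033  -86.    ]
 [  0.5509   0.1984   0.033  -86.    ]
 [  0.5354   0.2008   0.033  -86.    ]
 [  0.5202   0.2051   0.033  -86.    ]
 [  0.5057   0.2112   0.033  -86.    ]
 [  0.492    0.2191   0.033  -86.    ]
 [  0.4795   0.2286   0.033  -86.    ]
 [  0.4682   0.2396   0.033  -86.    ]
 [  0.4584   0.252    0.033  -86.    ]
 [  0.4502   0.2655   0.033  -86.    ]
 [  0.4438   0.2798   0.033  -86.    ]
 [  0.4392   0.2949   0.033  -86.    ]]
t 2.1 tcp [0.5729 0.1998 0.1055] yaw -85.96 w -0.0 F [ 1.2043 -0.0396  1.3621] q6 1.72
   [0.0725, 0.0014, 0.006] 0.0
   [0.0726, -0.0001, 0.0217] 0.0
   [0.0726, -0.0036, 0.0371] 0.0
   [0.0727, -0.0089, 0.0519] 0.0
   [0.0727, -0.016, 0.0659] 0.0
   [0.0728, -0.0249, 0.079] 0.0
   [0.0728, -0.0353, 0.0908] 0.0
   [0.0729, -0.0471, 0.1013] 0.0
   [0.0729, -0.0601, 0.1102] 0.0
   [0.073, -0.0741, 0.1174] 0.0
   [0.073, -0.0889, 0.1228] 0.0
   [0.073, -0.1042, 0.1264] 0.0
```

View pics/c6.png

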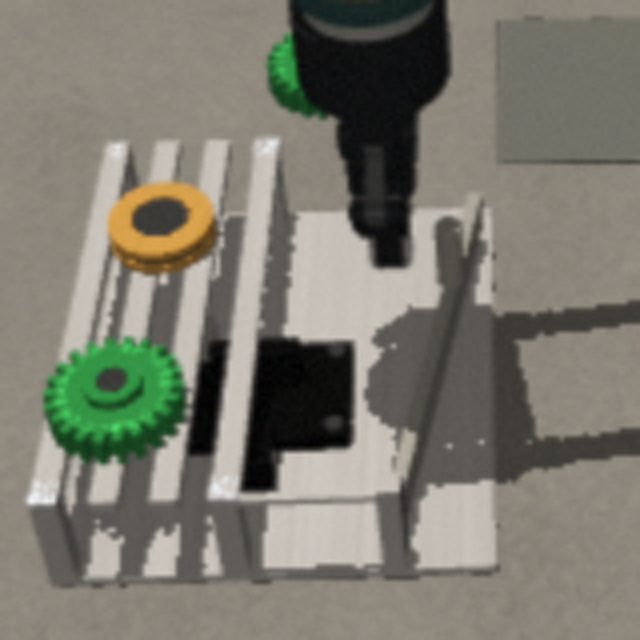

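Call:
play_rows:
  plan:
    - [[1,0.04,0,0,0],[1,0.072,0,0,0],[1,0.072,0,0.02,0],[1,0.072,-0.004,0.037,0],[1,0.072,-0.009,0.052,0],[1,0.072,-0.016,0.066,0],[1,0.072,-0.025,0.079,0],[1,0.072,-0.035,0.091,0],[1,0.072,-0.047,0.101,0],[1,0.072,-0.06,0.11,0],[1,0.072,-0.074,0.117,0],[1,0.072,-0.089,0.123,0]]

```text
clock: 3.3
position: [0.4424, 0.2809, 0.0337]
ee_rot: [-0.025, -0.705, -0.025, 0.708]
contact_force: [2.2, -2.2, 0.3]
width: 0.0001
```

Run:
```python
from h import *
grab('2')
crop('pics/top2.png','pics/c7.png',120,95,320,245,4)
h=S(-78,111)
L=[]
for phi in np.arange(1.425,1.7,.05):
    a=TH-np.pi/2-phi; d=np.array([np.cos(a),np.sin(a)]); n=np.array([-d[1],d[0]])
    L.append((*(h+.125*d+.017*n),.033,-86))
rows(L)
```

```text
t 3.4 tcp [0.4416 0.2818 0.0335] yaw -85.83 w -0.0 F [ 0.3263 -0.8261  0.528 ] q6 1.93
   [0.0005, 0.0021, -0.0021] 0.2
   [0.0005, -0.004, -0.0004] 0.2
   [0.0006, -0.0101, 0.0009] 0.2
   [0.0006, -0.0164, 0.0019] 0.2
   [0.0006, -0.0226, 0.0026] 0.2
   [0.0006, -0.0289, 0.003] 0.2
```

View pics/c7.png

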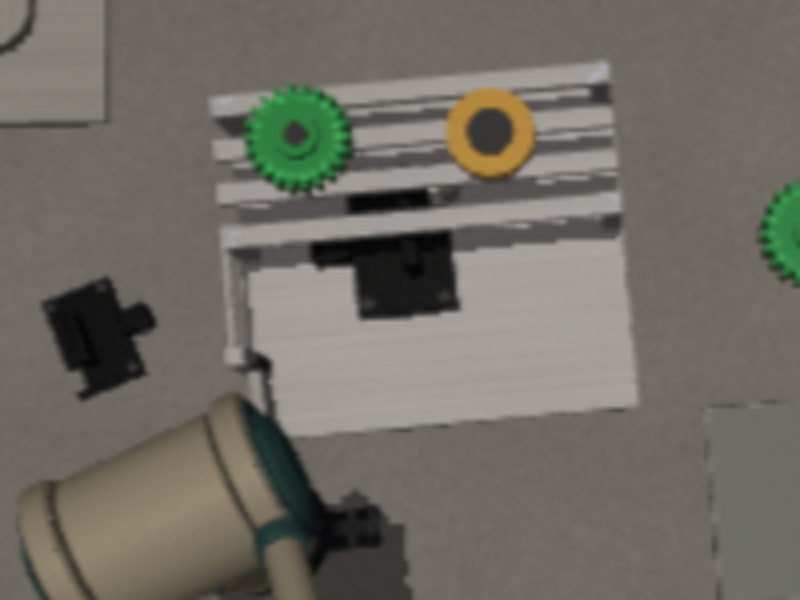

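Call:
play_rows:
  plan:
    - [[1,0,-0.006,0,0],[1,0,-0.015,0.001,0],[1,0,-0.015,0.001,0],[1,0,0.03,0,0],[1,-0.04,0.03,-0.02,0],[1,-0.07,0.03,-0.07,0],[1,-0.07,0.03,-0.12,0],[1,-0.07,0.03,-0.12,0],[1,-0.07,0.03,-0.12,0]]

```text
clock: 4.3
position: [0.5653, 0.2602, 0.1024]
ee_rot: [-0.025, -0.705, -0.025, 0.709]
contact_force: [-0.2, 0.2, -1.4]
width: 0.0006
```

```bash
cat >> h.py <<'E'
PEG=np.array([33,-35.5])
def pushpt(psi,pen=0,cy=-40,half=14.5):
    a=np.radians(psi-90);rel=np.array([-35-half+pen-30,cy-33]);c,s=np.cos(a),np.sin(a)
    q=PEG+np.array([c*rel[0]-s*rel[1],s*rel[0]+c*rel[1]]);return S(*q)
E
python3 - <<'E'
from h import *
for p in((.594,.2467),(.6005,.1783)):print(toS(p))
print(pushpt(0),toS(pushpt(0)))
a=S(-41,58);rows([(*a,.1,-85.5),(*a,.011,-85.5)])
E
```

```text
[-52.0259  31.3311]
[-50.8526 -37.367 ]
[0.605  0.2603] [-40.  44.]
t 4.3 tcp [0.5653 0.2602 0.1024] yaw -85.92 w 0.0006 F [-0.1543  0.202  -1.3739] q6 1.82
   [0.0022, -0.0112, -0.0385] -0.4
   [0.0912, -0.0111, -0.039] -0.4
```

Call:
play_rows:
  plan:
    - [[1,0.002,-0.011,-0.039,0],[1,0.002,-0.011,-0.039,0],[1,0.04,-0.011,-0.039,0],[1,0.075,-0.011,-0.039,0],[1,0.0915,-0.011,-0.039,0],[1,0.0915,-0.011,-0.039,0]]

```text
clock: 4.9
position: [0.5993, 0.2734, 0.0083]
ee_rot: [-0.025, -0.702, -0.025, 0.711]
contact_force: [1.2, -0.8, 1.4]
width: 0.0001
```

Run:
```python
from h import *
grab('3')
crop('pics/top3.png','pics/c8.png',120,95,320,245,4)
crop('pics/side3.png','pics/c9.png',150,180,310,340,4)
rows([(*pushpt(p,1),.011,-85.5+p) for p in range(0,46,5)])
```

```text
t 5.0 tcp [0.6008 0.2738 0.0101] yaw -85.9 w 0.0001 F [-0.3011  0.6365  0.4295] q6 1.82
   [-0.0009, 0.0148, -0.0032] -0.4
   [-0.0009, 0.0215, 0.0033] -5.4
   [-0.0008, 0.0288, 0.0092] -10.4
   [-0.0008, 0.0365, 0.0145] -15.4
   [-0.0007, 0.0447, 0.019] -20.4
   [-0.0007, 0.0532, 0.0229] -25.4
   [-0.0007, 0.062, 0.0259] -30.4
   [-0.0007, 0.0711, 0.0282] -35.4
   [-0.0007, 0.0803, 0.0297] -40.4
   [-0.0007, 0.0897, 0.0304] -45.4
```

View pics/c8.png

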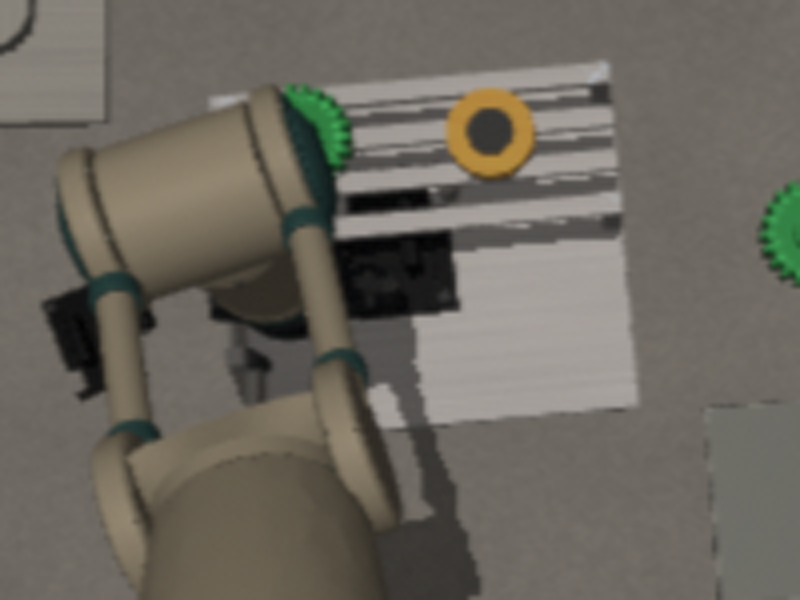

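View pics/c9.png

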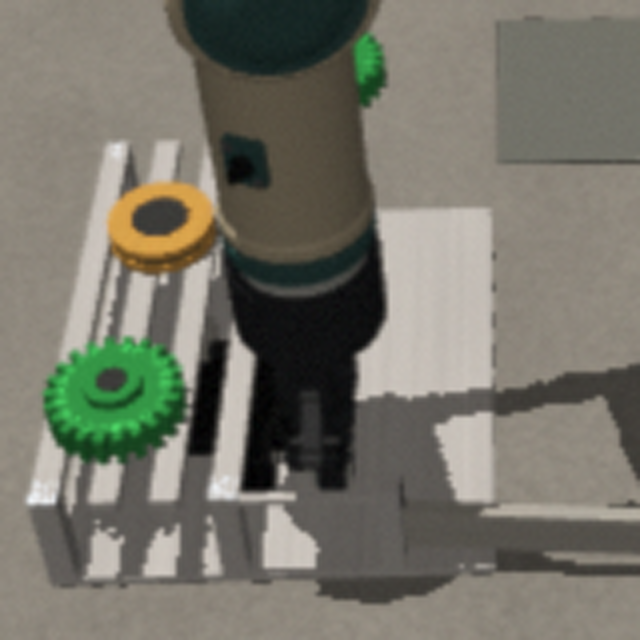

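Call:
play_rows:
  plan:
    - [[1,-0.001,0.01,-0.003,0],[1,-0.001,0.016,-0.002,-1],[1,-0.001,0.022,0.003,-5],[1,-0.001,0.029,0.009,-10],[1,-0.001,0.037,0.0145,-15],[1,-0.001,0.045,0.019,-20],[1,-0.001,0.053,0.023,-25],[1,-0.001,0.062,0.026,-30],[1,-0.001,0.071,0.028,-35],[1,-0.001,0.08,0.0297,-40],[1,-0.001,0.09,0.0304,-45]]

```text
clock: 6.1
position: [0.5764, 0.1816, 0.012]
ee_rot: [-0.293, -0.64, -0.297, 0.645]
contact_force: [-0.3, 2.0, 0.0]
width: -0.0003
```

Run:
```python
from h import *
grab('4')
crop('pics/top4.png','pics/c10.png',120,95,320,245,4)
crop('pics/side4.png','pics/c11.png',150,180,310,340,4)
rows([(*pushpt(p,1),.011,-85.5+p) for p in range(40,96,5)])
```

```text
t 6.2 tcp [0.5765 0.1805 0.0119] yaw -40.97 w 0.0 F [ 0.0943  0.5189 -0.6882] q6 0.9
   [0.0009, -0.007, -0.0086] 4.5
   [0.0009, -0.0009, -0.0015] -0.5
   [0.0008, 0.0059, 0.005] -5.5
   [0.0008, 0.0131, 0.0109] -10.5
   [0.0008, 0.0208, 0.0161] -15.5
   [0.0008, 0.029, 0.0207] -20.5
   [0.0008, 0.0375, 0.0245] -25.5
   [0.0007, 0.0464, 0.0276] -30.5
   [0.0007, 0.0554, 0.0299] -35.5
   [0.0006, 0.0647, 0.0314] -40.5
   [0.0006, 0.074, 0.032] -45.5
   [0.0005, 0.0834, 0.0319] -50.5
```

View pics/c10.png

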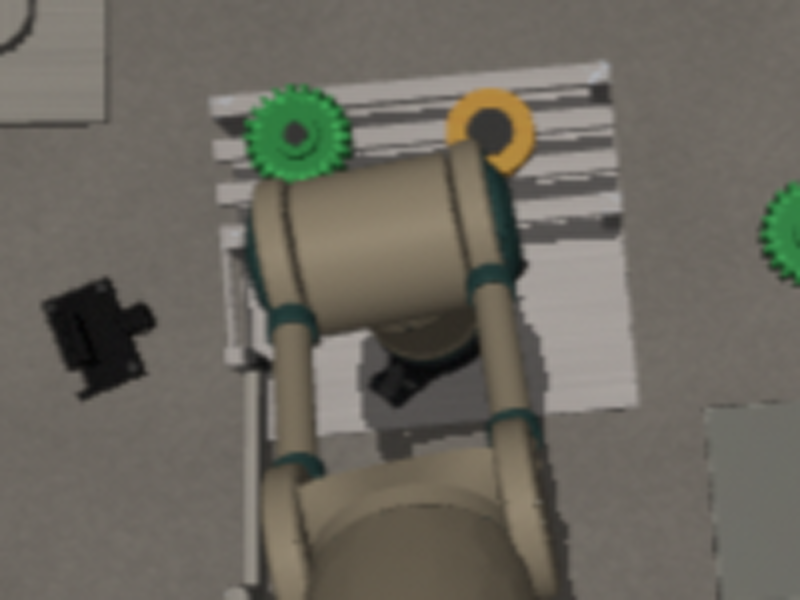

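View pics/c11.png

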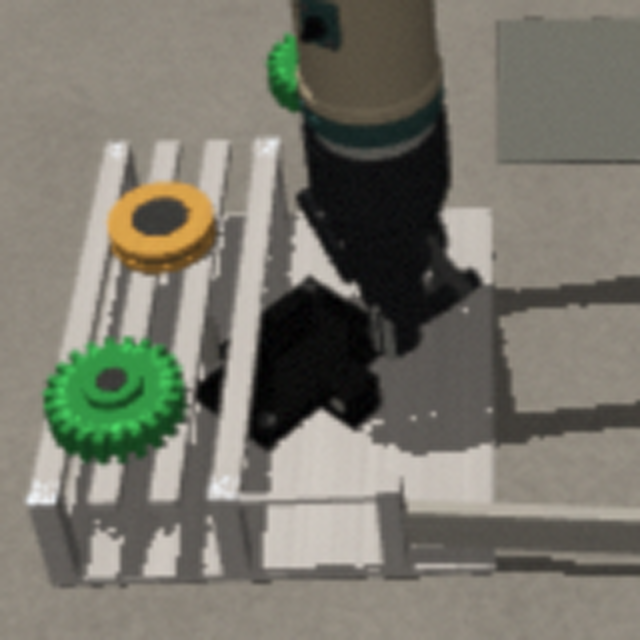

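Call:
play_rows:
  plan:
    - [[1,0,0.006,0.005,-5],[1,0,0.013,0.011,-10],[1,0,0.021,0.016,-15],[1,0,0.029,0.021,-20],[1,0,0.0375,0.0245,-25],[1,0,0.0465,0.0276,-30],[1,0,0.0555,0.03,-35],[1,0,0.065,0.0314,-40],[1,0,0.074,0.032,-45],[1,0,0.074,0.032,-45]]

```text
clock: 7.2
position: [0.6118, 0.107, 0.0116]
ee_rot: [0.515, 0.48, 0.519, -0.485]
contact_force: [-0.4, 0.4, -0.3]
width: 0.0
```

Run:
```python
from h import *
grab('5')
crop('pics/top5.png','pics/c12.png',120,95,320,245,4)
crop('pics/side5.png','pics/c13.png',150,180,310,340,4)
rows([(*pushpt(p,1),.011,-85.5+p) for p in range(85,96,5)])
```

```text
t 7.3 tcp [0.6115 0.1078 0.0117] yaw 3.85 w -0.0001 F [ 0.3377 -0.039   0.3178] q6 -0.01
   [0.0008, -0.0062, -0.0071] 4.3
   [0.0007, -0.0001, -0.0] -0.7
   [0.0007, 0.0066, 0.0065] -5.7
```

View pics/c12.png

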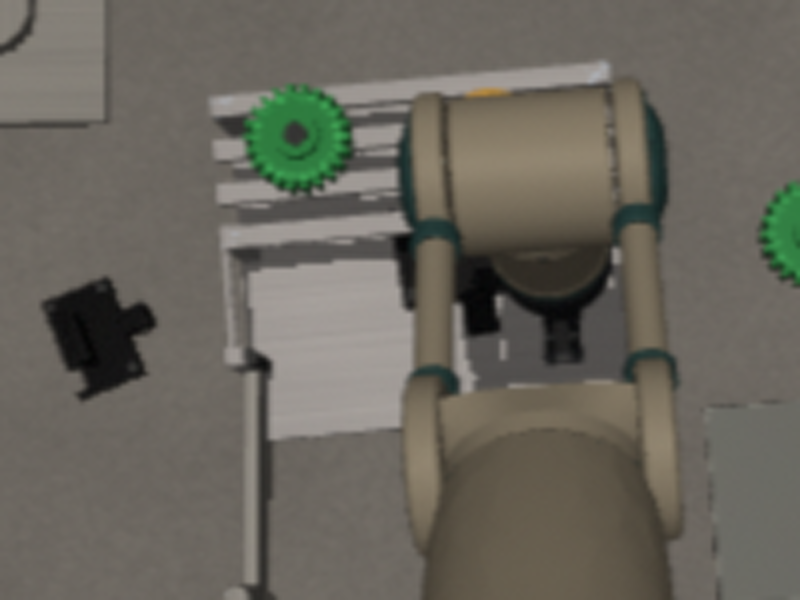

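View pics/c13.png

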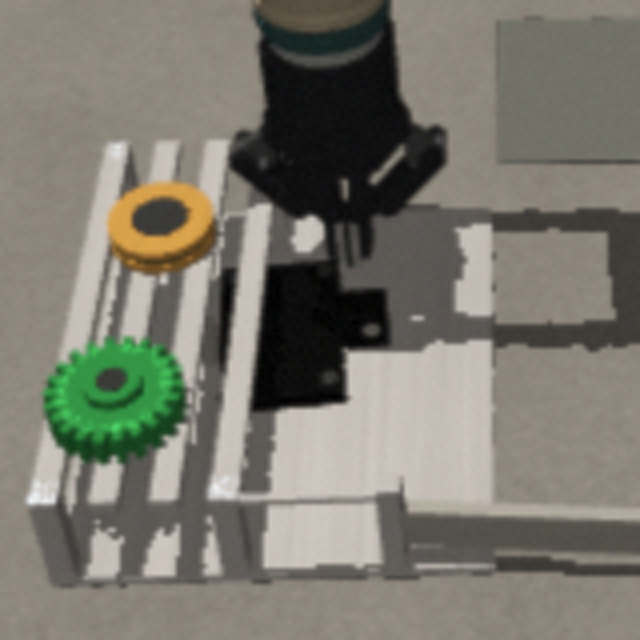

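Call:
play_rows:
  plan:
    - [[1,0,-0.03,0,0],[1,-0.04,-0.06,0,0],[1,-0.09,-0.1,0,0],[0.5,-0.13,-0.14,0,0],[0.3,-0.13,-0.19,0,0],[0.3,-0.13,-0.24,0,0],[0.3,-0.13,-0.24,0,0]]

```text
clock: 8.0
position: [0.367, 0.0918, 0.144]
ee_rot: [0.513, 0.48, 0.519, -0.486]
contact_force: [0.7, 0.1, -0.7]
width: 0.0582
```

Run:
```python
from h import *
o=grab('6')
crop('pics/top6.png','pics/c14.png',195,125,285,200,8)
crop('pics/side6.png','pics/c15.png',190,220,270,300,8)
rows([])
for n in('top','side'):
    im,d=o[n];X=cloud(n,d)
    dark=(im.max(2)<50)&(X[...,0]>.5)&(X[...,0]<.66)&(X[...,1]>.03)&(X[...,1]<.25)
    q=X[dark]; 
    for lo,hi in((.012,.023),(.026,.038),(.04,.05)):
        r=q[(q[:,2]>lo)&(q[:,2]<hi)]
        if len(r)>10:
            b=cv2.minAreaRect(r[:,:2].astype(np.float32));print(n,lo,len(r),b,toS(b[0]))
```

```text
t 8.1 tcp [0.3705 0.0919 0.1442] yaw 3.8 w 0.0596 F [-0.4205 -0.0786  0.1052] q6 -0.01
top 0.012 514 ((0.6197249889373779, 0.17023786902427673), (0.07474292814731598, 0.10377482324838638), 4.301986217498779) [-32.3111 -46.8965]
top 0.026 92 ((0.6150709986686707, 0.168491393327713), (0.06500763446092606, 0.04494727775454521), 7.98825216293335) [-37.0865 -48.2766]
top 0.04 33 ((0.6479461193084717, 0.17331665754318237), (0.005648133344948292, 0.04716476798057556), 6.292074203491211) [ -3.9361 -46.0167]
side 0.012 641 ((0.6195935010910034, 0.1728319227695465), (0.07137295603752136, 0.10931376367807388), 2.3460922241210938) [-32.2409 -44.3001]
side 0.026 106 ((0.6169388294219971, 0.17678281664848328), (0.04800937697291374, 0.06731464713811874), 89.34467315673828) [-34.581  -40.1551]
side 0.04 47 ((0.6480001211166382, 0.1777193546295166), (0.006798597984015942, 0.044633667916059494), 5.41161584854126) [ -3.5407 -41.6314]
```

View pics/c14.png

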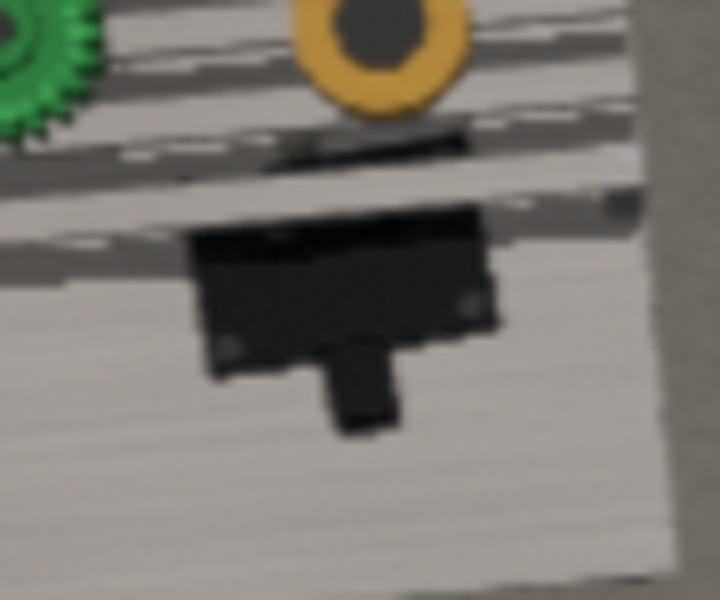

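View pics/c15.png

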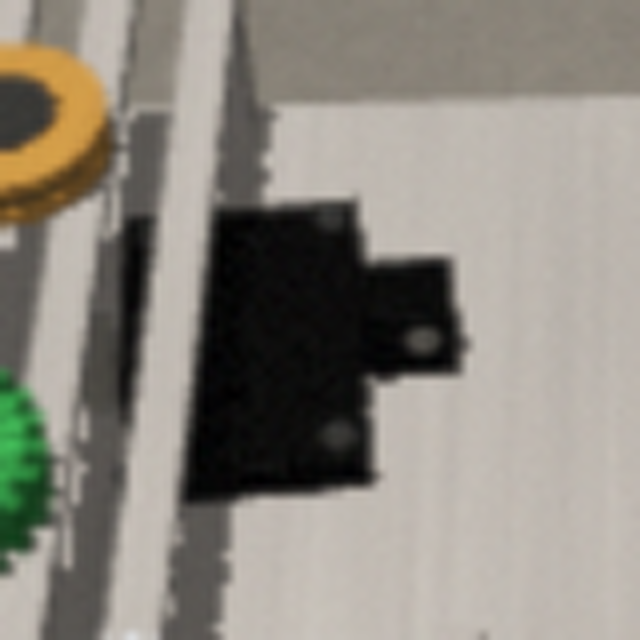

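Run:
```python
from h import *
def c(x,y,z): return ray('top',195+(x+.5)/8-.5,125+(y+.5)/8-.5,z)
def e(x,y,z): return ray('side',190+(x+.5)/8-.5,220+(y+.5)/8-.5,z)
for nm,A,B,l in(('top',c(213,376,.018),c(498,326,.018),(c(342,433,.032),c(400,422,.032))),('side',e(372,482,.018),e(355,202,.018),(e(462,370,.032),e(452,260,.032)))):
    d=(A-B)[:2];yaw=np.degrees(np.arctan2(-d[0],d[1]));m=(A+B)[:2]/2
    x=np.array([np.cos(np.radians(yaw)),np.sin(np.radians(yaw))]);y=np.array([-x[1],x[0]])
    o=m+.035*x; lug=(l[0]+l[1])[:2]/2+.014*x
    print(nm,'len',np.linalg.norm(d),'yaw',yaw,'origin',o,toS(o),'lug from lug',lug,'from plate',o-.048*x,'slot',toS(o+.03*x+.033*y))
```

```text
top len 0.10094593363128296 yaw 9.275630473661769 origin [0.6439 0.1716] [ -8.0898 -47.4019] lug from lug [0.5943 0.162 ] from plate [0.5965 0.1639] slot [ 19.0278 -11.9951]
side len 0.11019490657851345 yaw 9.96252992752044 origin [0.6443 0.1783] [ -7.2277 -40.7637] lug from lug [0.5952 0.1778] from plate [0.597 0.17 ] slot [19.4635 -5.0344]
```

Run:
```python
from h import *
p=ray('top',232.5,142.8,.036);print('peg',p,toS(p), S(33,-35.5))
crop('pics/side4.png','pics/c16.png',195,235,255,300,10)
crop('pics/top6.png','pics/c17.png',215,125,265,165,14)
```

```text
peg [0.6783 0.1819 0.036 ] [ 27.0147 -39.8202] [0.684  0.1867]
```

View pics/c16.png

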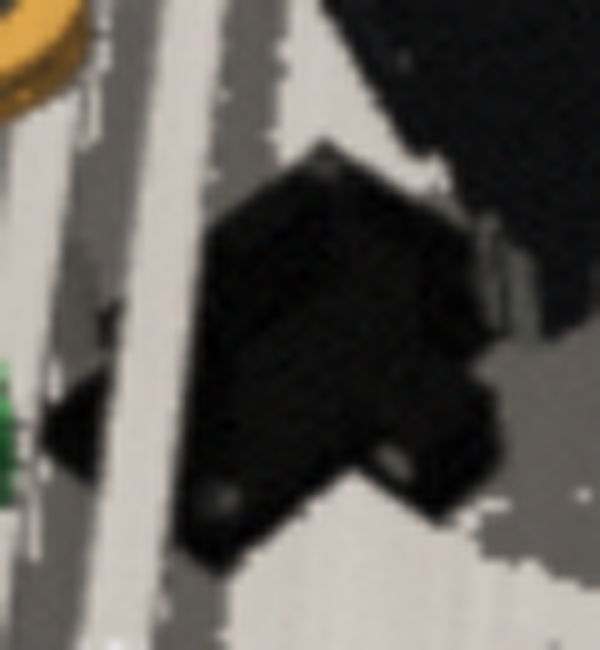

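View pics/c17.png

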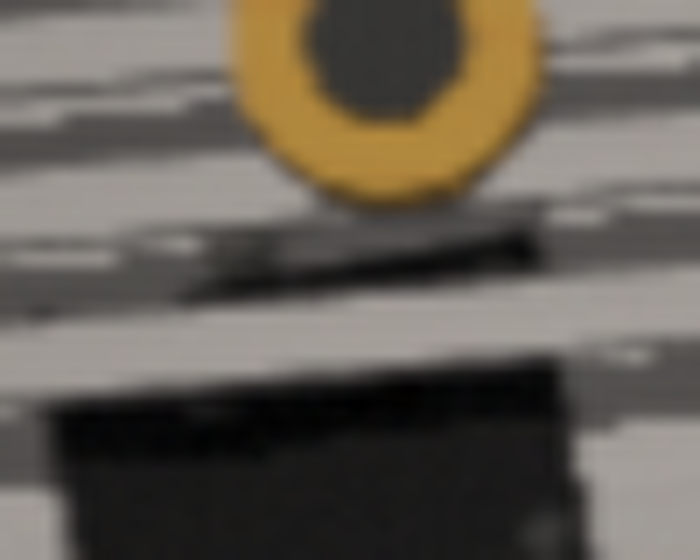

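Run:
```python
from h import *
def e(x,y,z): return ray('side',195+(x+.5)/10-.5,235+(y+.5)/10-.5,z)[:2]
A=e(325,145,.018);B=e(215,572,.018);C=e(45,425,.018)
print(toS(A),toS(B),toS(C),'diag',np.linalg.norm(A-B),'AC',np.linalg.norm(A-C),'CB',np.linalg.norm(C-B))
o=(A+B)/2
d=A-C; x=None
yv=(C-A)/np.linalg.norm(C-A); xv=np.array([yv[1],-yv[0]]); print('yaw',np.degrees(np.arctan2(xv[1],xv[0])))
# use diagonal orientation
dg=np.degrees(np.arctan2(*(A-B)[::-1]));y2=dg-np.degrees(np.arctan2(-104,70));print('yaw diag',y2)
t=np.radians(y2);xv=np.array([np.cos(t),np.sin(t)]);yv=np.array([-xv[1],xv[0]])
print('origin',toS(o),'slot',toS(o+.03*xv+.033*yv))
for s in((33,-35.5),(28,-38)):
  for z in(.006,.036):
    u=proj('side',[*S(*s),z]);print(s,z,(u-[195,235])*10, 'top c17',(proj('top',[*S(*s),z])-[215,125])*14)
```

```text
[-21.1849 -85.3919] [-5.7042 42.9374] [35.74   -0.2961] diag 0.12925965280413948 AC 0.10238029482561378 CB 0.05988957682278315
yaw -29.3306052517589
yaw diag -36.3721054817509
origin [-13.4445 -21.2272] slot [ 30.8303 -15.8661]
(33, -35.5) 0.006 [ 75.8227 338.2946] top c17 [235.9132 253.3441]
(33, -35.5) 0.036 [ 59.5389 249.0377] top c17 [220.624  221.3769]
(28, -38) 0.006 [ 98.6411 329.6069] top c17 [250.3248 276.5256]
(28, -38) 0.036 [ 82.8076 240.3555] top c17 [235.3862 245.1203]
```

Run:
```python
from h import *
rows([(.595,.164,.12,-80.5),(.595,.164,.0105,-80.5)])
```

```text
t 8.1 tcp [0.3705 0.0919 0.1442] yaw 3.8 w 0.0596 F [-0.4205 -0.0786  0.1052] q6 -0.01
   [0.0223, 0.229, -0.057] 84.3
   [0.1318, 0.23, -0.057] 84.3
```

Call:
play_rows:
  plan:
    - [[0.3,0.02,0.04,-0.01,8],[0.3,0.02,0.08,-0.02,16],[0.3,0.02,0.12,-0.03,24],[0.3,0.02,0.16,-0.04,32],[0.3,0.02,0.2,-0.05,40],[0.3,0.02,0.229,-0.057,48],[0.3,0.02,0.229,-0.057,56],[0.3,0.02,0.229,-0.057,64],[0.3,0.02,0.229,-0.057,72],[0.3,0.02,0.229,-0.057,80],[0.3,0.03,0.229,-0.057,84],[0.3,0.03,0.229,-0.057,84]]

```text
clock: 9.3
position: [0.5959, 0.1642, 0.1104]
ee_rot: [-0.06, -0.701, -0.06, 0.708]
contact_force: [-0.1, -0.6, -0.2]
width: 0.0597
```

Run:
```python
from h import *
rows([(.595,.164,.0105,-80.5)])
```

```text
t 9.3 tcp [0.5959 0.1642 0.1104] yaw -80.24 w 0.0597 F [-0.1353 -0.5581 -0.1878] q6 1.56
   [0.0999, 0.0002, -0.0] 0.3
```

Call:
play_rows:
  plan:
    - [[0.3,0.05,0,0,0],[0.3,0.09,0,0,0],[0.3,0.1,0,0,0],[0.5,0.1,0,0,0],[1,0.1,0,0,0],[1,0.1,0,0,0],[1,0.1,0,0,0],[1,0.1,0,0,0],[1,0.1,0,0,0]]
  grip_force: 60

```text
clock: 10.2
position: [0.5971, 0.1644, 0.0127]
ee_rot: [-0.06, -0.703, -0.06, 0.706]
contact_force: [1.1, -0.3, 6.3]
width: 0.0227
```

Run:
```python
from h import *
o=grab('7')
crop('pics/side7.png','pics/c18.png',190,200,290,300,6)
rows([])
```

```text
t 10.3 tcp [0.5971 0.1644 0.0127] yaw -80.23 w 0.0224 F [ 1.1416 -1.0414  6.7871] q6 1.56
```

View pics/c18.png

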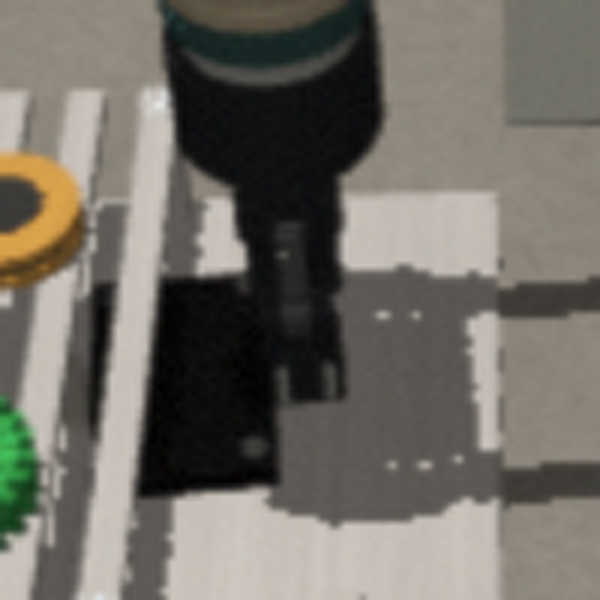

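Call:
play_rows:
  plan:
    - [[1,0,0.004,0.0005,0],[1,0,0.008,0.001,0],[1,0,0.012,0.001,0],[1,0,0.016,0.0015,0],[1,0,0.02,0.002,0],[1,0,0.024,0.002,0],[1,0,0.024,0.002,0],[1,0,0.024,0.002,0]]

```text
clock: 11.1
position: [0.5993, 0.1396, 0.0127]
ee_rot: [-0.06, -0.703, -0.06, 0.706]
contact_force: [0.5, -1.1, 0.3]
width: 0.0227
```

Run:
```python
from h import *
o=grab('8')
crop('pics/side8.png','pics/c19.png',190,200,290,300,6)
crop('pics/top8.png','pics/c20.png',195,125,285,200,8)
rows([])
```

```text
t 11.2 tcp [0.5993 0.1396 0.0127] yaw -80.22 w 0.0228 F [-0.5404 -1.9515  0.7629] q6 1.52
```

View pics/c19.png

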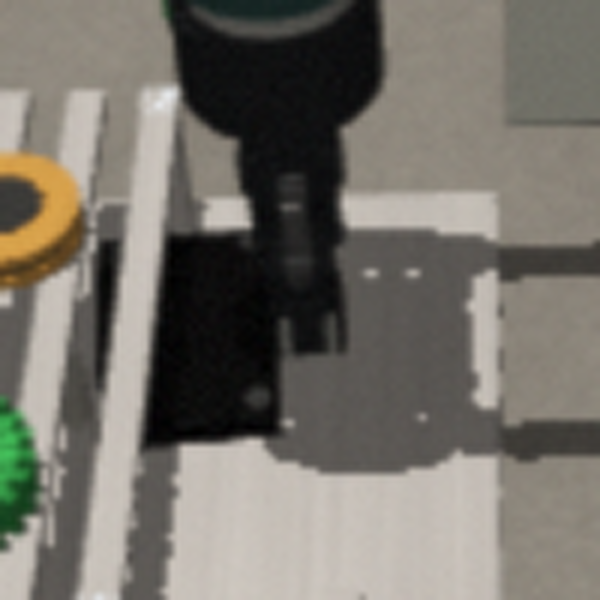

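View pics/c20.png

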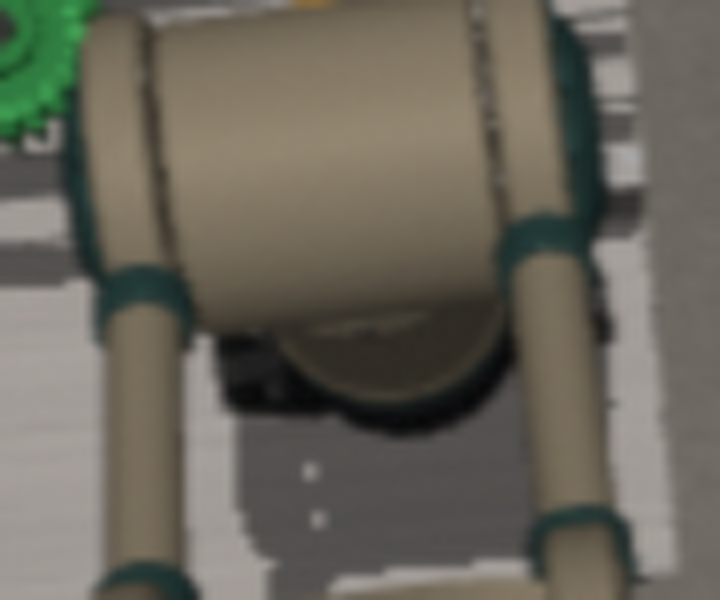

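Call:
play_rows:
  plan:
    - [[1,0,0,0,0],[1,0,-0.001,0.01,0],[1,0,-0.002,0.02,0],[1,0,-0.003,0.03,0],[1,0,-0.004,0.04,0],[1,0,-0.005,0.05,0],[1,0,-0.006,0.06,0],[1,0,-0.007,0.07,0],[1,0,-0.008,0.08,0],[1,0,-0.008,0.085,0],[1,0,-0.008,0.085,0]]
  grip_force: 110

```text
clock: 12.3
position: [0.5116, 0.1328, 0.0129]
ee_rot: [-0.061, -0.701, -0.06, 0.708]
contact_force: [-3.3, -0.5, 1.4]
width: 0.0217
```

Run:
```python
from h import *
o=grab('9')
crop('pics/side9.png','pics/c21.png',190,180,330,300,5)
rows([])
```

```text
t 12.4 tcp [0.5116 0.1328 0.0129] yaw -80.21 w 0.0217 F [-3.8981 -0.9741  4.1226] q6 1.52
```

View pics/c21.png

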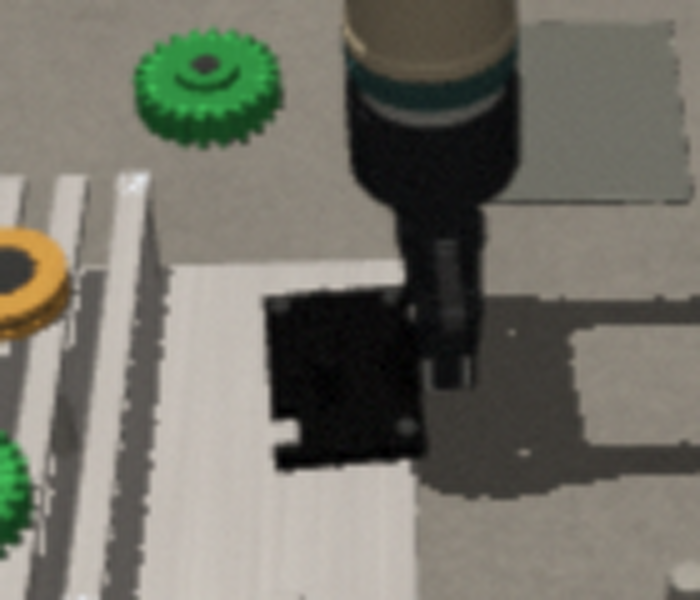

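Call:
play_rows:
  plan:
    - [[1,-0.01,0,0,0],[1,-0.02,0,0,0],[1,-0.035,0,0,0],[1,-0.05,0,0,0],[1,-0.065,0,0,0],[1,-0.07,0,0,0],[1,-0.07,0,0,0],[1,-0.07,0,0,0]]

```text
clock: 13.2
position: [0.512, 0.1329, 0.0826]
ee_rot: [-0.061, -0.701, -0.06, 0.708]
contact_force: [-0.3, -0.3, -4.5]
width: 0.0218
```

Run:
```python
from h import *
o=grab('10')
crop('pics/side10.png','pics/c22.png',190,160,330,280,5)
rows([(.4188,-.0568,.085,-108.5)])
for n in('top','side'):
    im,d=o[n];X=cloud(n,d)
    m=(im.max(2)<60)&(X[...,0]>.53)&(X[...,0]<.61)&(X[...,1]>.03)&(X[...,1]<.21)&(X[...,2]>.03)&(X[...,2]<.1)
    q=X[m];A=np.c_[q[:,:2],np.ones(len(q))];r=q[:,2]
    for _ in range(5):
        c=np.linalg.lstsq(A,r,rcond=None)[0];res=abs(A@c-r);k=res<np.percentile(res,70);A,r=A[k],r[k]
    print(n,len(q),c,r.mean())
```

```text
t 13.3 tcp [0.5116 0.1328 0.0821] yaw -80.22 w 0.0218 F [-0.73   -0.1653 -4.4611] q6 1.52
   [-0.0015, 0.1711, 0.1237] 28.3Traceback (most recent call last):
  File "<stdin>", line 10, in <module>
    return _quantile_unchecked(
        a, q, axis, out, overwrite_input, method, keepdims, weights)
    return _ureduce(a,
                    func=_quantile_ureduce_func,
    ...<5 lines>...
                    overwrite_input=overwrite_input,
                    method=method)
    r = func(a, **kwargs)
    result = _quantile(arr,
                       quantiles=q,
    ...<2 lines>...
                       out=out,
                       weights=wgt)
    slices_having_nans = np.isnan(arr[-1, ...])
                                  ~~~^^^^^^^^^
IndexError: index -1 is out of bounds for axis 0 with size 0
```

View pics/c22.png

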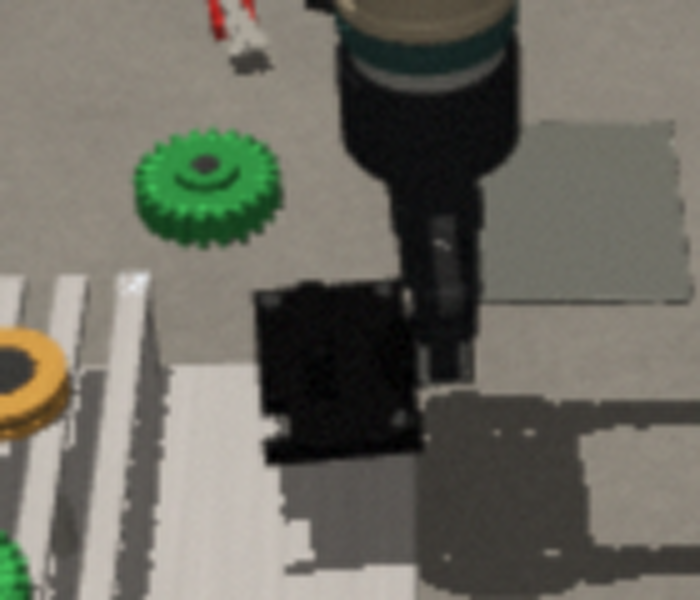

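Call:
play_rows:
  plan:
    - [[1,0,0.03,0.022,5],[1,0,0.06,0.044,10],[1,0,0.09,0.066,15],[1,0,0.12,0.088,20],[1,0,0.15,0.11,25],[1,0,0.171,0.124,28.3],[1,0,0.171,0.124,28.3],[1,0.02,0.171,0.124,28.3],[1,0.04,0.171,0.124,28.3],[1,0.06,0.171,0.124,28.3],[1,0.06,0.171,0.124,28.3]]

```text
clock: 14.4
position: [0.4158, -0.0557, 0.0214]
ee_rot: [0.113, -0.692, 0.114, 0.704]
contact_force: [-0.7, 0.3, -4.0]
width: 0.0215
```

Run:
```python
from h import *
o=grab('11')
crop('pics/side11.png','pics/c23.png',230,130,350,240,6)
crop('pics/top11.png','pics/c24.png',270,170,390,270,6)
rows([(.4188,-.0568,.0095,-108.5)])
```

```text
t 14.5 tcp [ 0.4179 -0.0564  0.0233] yaw -108.47 w 0.0216 F [ 0.1237 -0.6078 -4.654 ] q6 1.6
   [0.0138, 0.0, -0.0012] 0.0
```

View pics/c23.png

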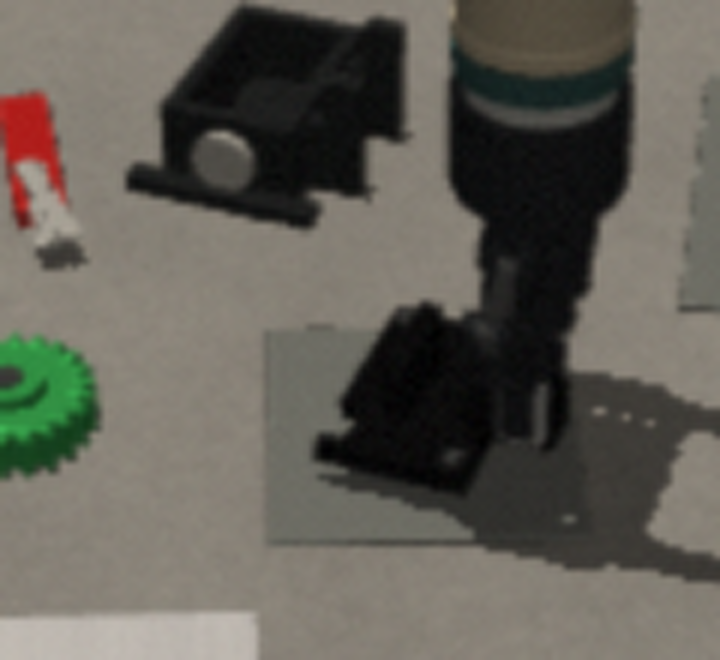

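View pics/c24.png

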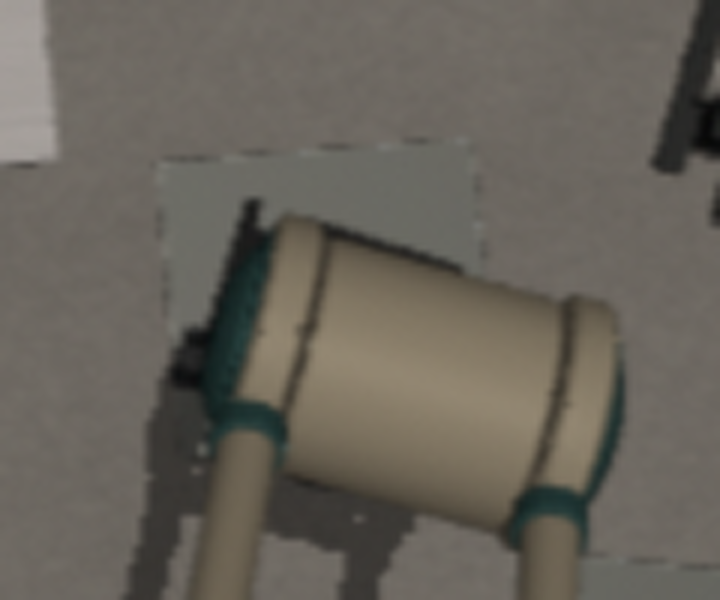

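Call:
play_rows:
  plan:
    - [[1,0.007,0,0,0],[1,0.011,0,0,0],[1,0.0135,0,0,0],[1,0.0135,0,0,0],[0.4,0.0135,0,0,0],[0.4,0.0135,0,0,0],[0.4,0.0135,0,0,0],[0.4,-0.03,0,0,0],[0.4,-0.08,0,0,0],[0.4,-0.12,0,0.03,0],[0.4,-0.12,0,0.08,0],[0.4,-0.12,0,0.12,0]]

```text
clock: 15.7
position: [0.3044, -0.0179, 0.1457]
ee_rot: [0.112, -0.694, 0.115, 0.701]
contact_force: [-0.3, 0.1, 0.5]
width: 0.051
```

Run:
```python
from h import *
o=grab('12')
crop('pics/top12.png','pics/c25.png',290,180,370,260,9)
crop('pics/side12.png','pics/c26.png',260,170,340,230,9)
rows([])
for n in('top','side'):
    im,d=o[n];X=cloud(n,d)
    m=(im.max(2)<60)&(X[...,0]>.39)&(X[...,0]<.54)&(X[...,1]>-.145)&(X[...,1]<0.02)
    q=X[m]
    for lo,hi in((.009,.022),(.025,.034),(.037,.05)):
        r=q[(q[:,2]>lo)&(q[:,2]<hi)]
        if len(r)>5: print(n,lo,len(r),cv2.minAreaRect(r[:,:2].astype(np.float32)),r.mean(0))
```

```text
t 15.8 tcp [ 0.2993 -0.0162  0.1441] yaw -108.43 w 0.0514 F [-0.6235  0.249  -0.5078] q6 1.61
top 0.009 772 ((0.45910799503326416, -0.06969781965017319), (0.10289067029953003, 0.07817991822957993), 71.51986694335938) [ 0.4601 -0.0717  0.014 ]
top 0.025 76 ((0.4379250407218933, -0.054221391677856445), (0.03832449018955231, 0.06523914635181427), 68.9301986694336) [ 0.4211 -0.0558  0.0283]
top 0.037 81 ((0.4704047739505768, -0.07332290709018707), (0.04815676063299179, 0.01213619951158762), 71.4643783569336) [ 0.4707 -0.0728  0.0415]
side 0.009 571 ((0.45157620310783386, -0.0656057670712471), (0.11049767583608627, 0.09771211445331573), 72.03898620605469) [ 0.4589 -0.0602  0.0144]
side 0.025 94 ((0.4425424337387085, -0.05455692112445831), (0.051494330167770386, 0.07168209552764893), 59.156856536865234) [ 0.435  -0.0566  0.0285]
side 0.037 63 ((0.47197580337524414, -0.07138577848672867), (0.0531681664288044, 0.012348655611276627), 71.75460815429688) [ 0.4715 -0.0701  0.0415]
```

View pics/c25.png

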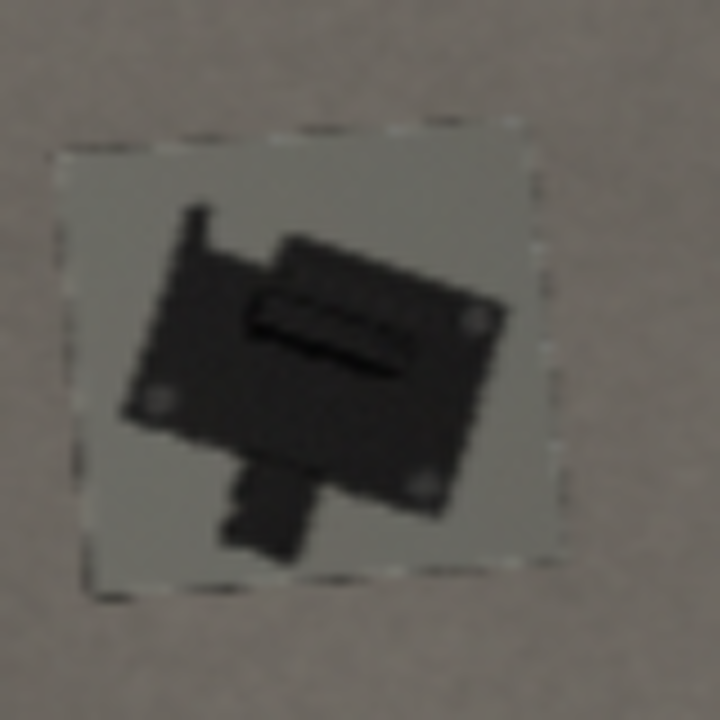

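View pics/c26.png

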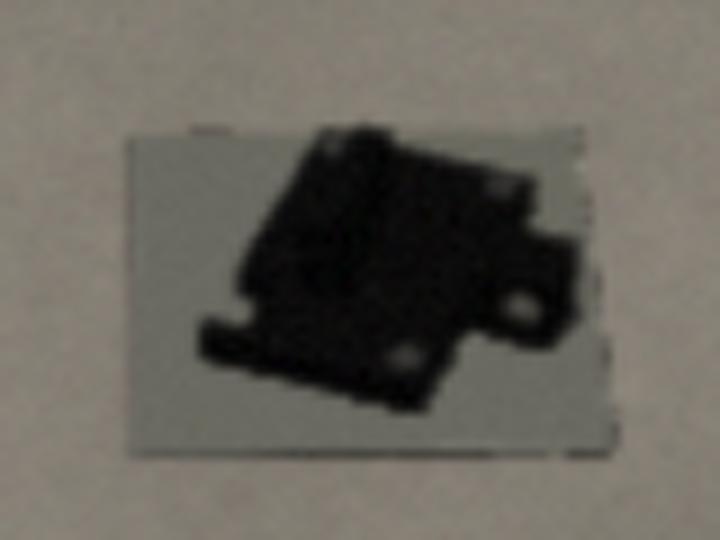

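Run:
```python
from h import *
a=np.radians(-18.4);x=np.array([np.cos(a),np.sin(a)]);y=np.array([-x[1],x[0]]);C=np.array([.5508,-.3005])
for n in('top','side'):
    X=cloud(n,np.load(n+'12.npy'));q=X[(X[...,2]>.0425)&(X[...,2]<.049)]
    r=np.c_[(q[:,:2]-C)@x,(q[:,:2]-C)@y]*1000; k=(abs(r)<80).all(1);r=r[k]
    back=r[r[:,0]>20]; 
    print(n,len(r),'x',np.percentile(r[:,0],[1,99]),'back y ext',np.sort(back[:,1])[[0,1,2,-3,-2,-1]],'back x',back[:,0].min(),back[:,0].max())
    for s in(1,-1):
        w=r[(s*r[:,1]>38)&(abs(r[:,0])<36)]; print(' wall',s,len(w),w[:,1].min(),w[:,1].max(),w[:,1].mean())
    b=back[abs(back[:,1])<45];print(' back slope deg',np.degrees(np.polyfit(b[:,1],b[:,0],1)[0]),b[:,0].mean())
    f=r[(r[:,0]<-15)&(r[:,0]>-40)&(abs(r[:,1])<40)];print(' front',f[:,0].min(),f[:,0].max(),f[:,0].mean())
    q=X[(X[...,2]>.06)&(X[...,2]<.07)];r=np.c_[(q[:,:2]-C)@x,(q[:,:2]-C)@y]*1000;r=r[(abs(r)<80).all(1)]
    print(' cheeks x',r[:,0].min(),r[:,0].max(),'y',r[:,1].min(),r[:,1].max())
crop('pics/top12.png','pics/c27.png',375,160,440,215,12)
rows([(.4708,-.0727,.12,-18.5),(.4708,-.0727,.02,-18.5)])
```

```text
top 286 x [-62.2733  35.3558] back y ext [-53.874  -53.6405 -53.2528  48.7576  49.6326  50.0021] back x 20.11636568501367 35.700793684923994
 wall 1 62 38.20071369415458 50.62109539658119 45.31738307805578
 wall -1 78 -54.124200287241464 -38.99504738622562 -48.34796378308582
 back slope deg 0.18356334057332307 30.40141295006233
 front -34.440756506255326 -25.539902932189904 -30.242148475992924
 cheeks x -62.960292811857 -43.48275756144388 y -34.19207149267159 31.215637171629037
side 193 x [-62.3456  36.2   ] back y ext [-53.8155 -53.743  -50.7782  50.1854  50.7347  50.8352] back x 20.420464485097565 36.6696045083118
 wall 1 50 38.25525529324337 54.01650190075835 45.88360472433371
 wall -1 43 -56.83944554283495 -38.07313073259873 -47.48641256366329
 back slope deg 0.6508315406383754 31.38669494526298
 front -33.784677676444026 -24.769301717017672 -29.151464703051754
 cheeks x -63.07470668330853 -43.37229708495223 y -38.80707405400994 33.16196778115448
t 15.8 tcp [ 0.2993 -0.0162  0.1441] yaw -108.43 w 0.0514 F [-0.6235  0.249  -0.5078] q6 1.61
   [0.0213, -0.0007, -0.1809] -89.9
   [0.1212, -0.0012, -0.1825] -89.9
```

View pics/c27.png

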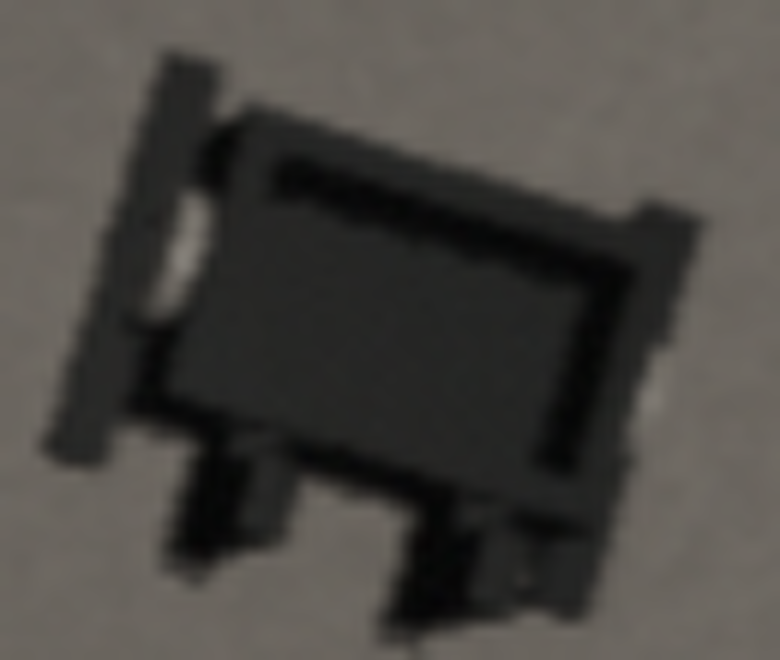

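Call:
play_rows:
  plan:
    - [[0.4,0,0,-0.02,-8],[0.4,0,0,-0.04,-16],[0.4,0,0,-0.06,-24],[0.4,0,0,-0.08,-32],[0.4,0,0,-0.1,-40],[0.4,0,0,-0.12,-48],[0.4,0,0,-0.14,-56],[0.4,0,0,-0.16,-64],[0.4,0.02,0,-0.18,-72],[0.4,0.04,0,-0.182,-80],[0.4,0.06,0,-0.182,-88],[0.4,0.06,0,-0.182,-90]]

```text
clock: 17.0
position: [0.4696, -0.0735, 0.0785]
ee_rot: [-0.409, -0.567, -0.419, 0.579]
contact_force: [-0.8, 0.9, -0.4]
width: 0.0513
```

Run:
```python
from h import *
rows([(.471,-.0722,.0175,-18.5)])
```

```text
t 17.0 tcp [ 0.4696 -0.0735  0.0785] yaw -18.27 w 0.0513 F [-0.7667  0.9269 -0.357 ] q6 0.02
   [0.061, 0.0022, -0.002] 0.2
```

Call:
play_rows:
  plan:
    - [[0.4,0.03,0.001,-0.001,0],[0.4,0.055,0.001,-0.001,0],[0.4,0.06,0.001,-0.001,0],[0.4,0.06,0.001,-0.001,0],[1,0.06,0.001,-0.001,0],[1,0.06,0.001,-0.001,0],[1,0.06,0.001,-0.001,0],[1,0.06,0.001,-0.001,0],[1,0.06,0.001,-0.001,0],[1,0.06,0.001,-0.001,0]]
  grip_force: 90

```text
clock: 18.0
position: [0.4709, -0.0732, 0.02]
ee_rot: [-0.41, -0.568, -0.418, 0.578]
contact_force: [-0.9, 1.1, 5.7]
width: 0.0101
```

Run:
```python
from h import *
rows([])
grab('13');crop('pics/side13.png','pics/c28.png',230,130,350,240,6)
```

```text
t 18.0 tcp [ 0.4709 -0.0732  0.02  ] yaw -18.29 w 0.0101 F [-0.9286  1.1334  5.7208] q6 0.03
```

View pics/c28.png

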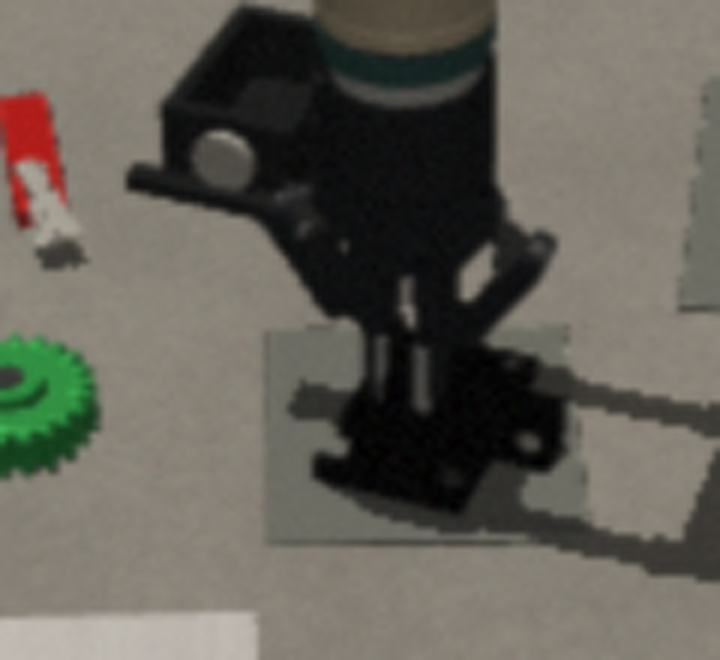

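Call:
play_rows:
  plan:
    - [[1,-0.01,0,0,0],[1,-0.03,0,0,0],[1,-0.06,0,0,0],[1,-0.09,0,0,0],[1,-0.11,0,0,0],[1,-0.11,0,0,0],[1,-0.11,0,0,0]]

```text
clock: 18.8
position: [0.4724, -0.073, 0.1299]
ee_rot: [-0.41, -0.568, -0.418, 0.578]
contact_force: [-0.8, 0.3, -4.9]
width: 0.0099
```

Run:
```python
from h import *
rows([(.5586,-.3055,.13,-18.6)])
```

```text
t 18.8 tcp [ 0.4724 -0.073   0.1299] yaw -18.28 w 0.0099 F [-0.7935  0.2911 -4.8703] q6 0.03
   [-0.0019, 0.1548, 0.1937] 0.3
```

Call:
play_rows:
  plan:
    - [[1,0,0.02,0.025,0],[1,0,0.05,0.062,0],[1,0,0.08,0.1,0],[1,0,0.11,0.138,0],[1,0,0.14,0.175,0],[1,0,0.155,0.194,0.3],[1,0,0.155,0.194,0.3],[1,0,0.155,0.194,0.3],[1,0.03,0.155,0.194,0.3],[1,0.04,0.155,0.194,0.3],[1,0.04,0.155,0.194,0.3]]

```text
clock: 19.9
position: [0.5555, -0.3031, 0.0854]
ee_rot: [-0.406, -0.568, -0.42, 0.58]
contact_force: [-0.2, 0.5, -3.6]
width: 0.0101
```

Run:
```python
from h import *
rows([(.5586,-.3055,.062,-18.6)])
o=grab('14');crop('pics/side14.png','pics/c29.png',230,90,340,190,6);crop('pics/top14.png','pics/c30.png',360,140,460,230,7)
rows([(.5586,-.3055,.062,-18.6)])
```

```text
t 19.9 tcp [ 0.5555 -0.3031  0.0854] yaw -18.53 w 0.0101 F [-0.164   0.4884 -3.6201] q6 -0.28
   [0.0233, 0.0043, 0.0012] 0.1
t 20.0 tcp [ 0.5578 -0.305   0.0882] yaw -18.53 w 0.0101 F [ 0.0961 -0.6861 -3.6138] q6 -0.28
   [0.0262, 0.0014, 0.0001] 0.1
```

View pics/c29.png

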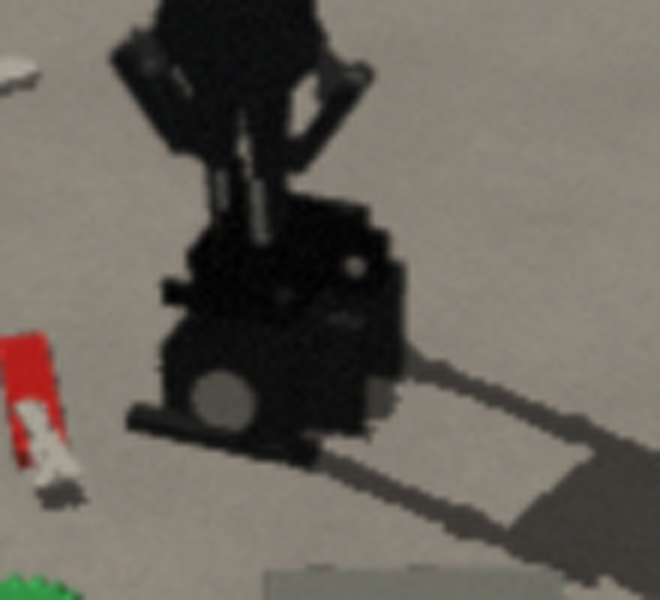

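View pics/c30.png

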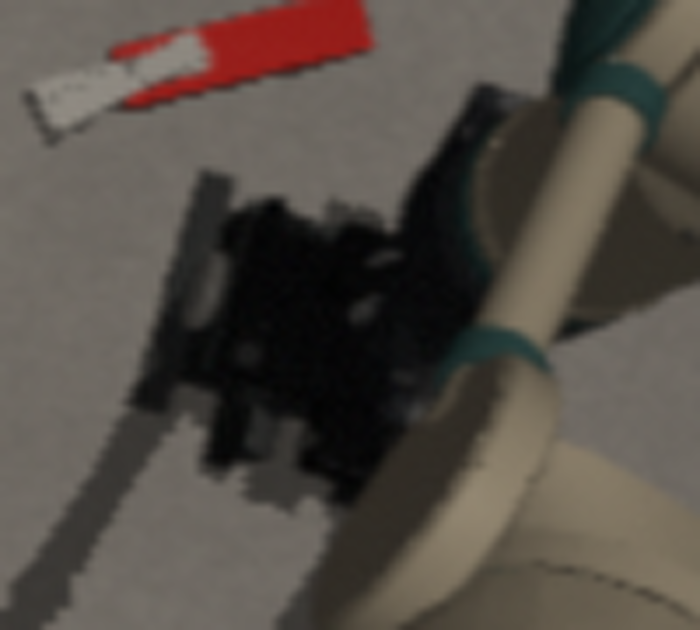

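Call:
play_rows:
  plan:
    - [[1,0.01,0.001,0,0],[1,0.018,0.001,0,0],[1,0.023,0.001,0,0],[1,0.026,0.001,0,0],[1,0.026,0.001,0,0],[1,0.026,0.001,0,0]]

```text
clock: 20.6
position: [0.5584, -0.3055, 0.0622]
ee_rot: [-0.409, -0.569, -0.417, 0.579]
contact_force: [0.5, -0.5, -4.9]
width: 0.0098
```

Run:
```python
from h import *
rows([(.5586,-.3055,.062,-18.6)])
o=grab('15');crop('pics/side15.png','pics/c31.png',230,90,340,190,6)
```

```text
t 20.6 tcp [ 0.5584 -0.3055  0.0622] yaw -18.54 w 0.0098 F [ 0.5431 -0.4674 -4.8638] q6 -0.28
   [0.0002, 0.0002, -0.0] 0.1
```

View pics/c31.png

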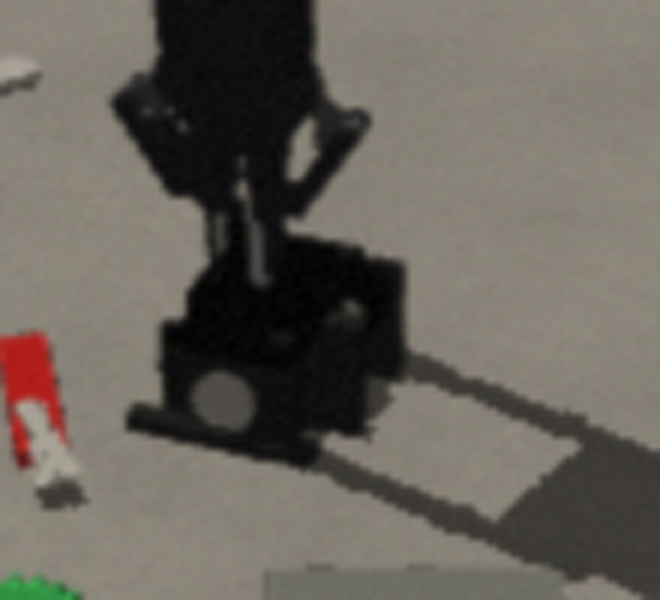

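Call:
play_rows:
  plan:
    - [[1,0.001,0,0,0],[1,0.0015,0,0,0],[1,0.002,0,0,0],[1,0.002,0,0,0]]

```text
clock: 21.1
position: [0.5583, -0.3054, 0.062]
ee_rot: [-0.409, -0.569, -0.417, 0.579]
contact_force: [-3.6, 0.7, 7.0]
width: 0.0101
```

Call:
play_rows:
  plan:
    - [[0.6,-0.001,0,0,0],[0.6,-0.001,0,0,0],[0.5,-0.001,0,0,0],[0.5,-0.001,0,0,0],[0.5,-0.02,0,0,0],[0.5,-0.06,0,0,0],[0.5,-0.11,0,0,0],[0.5,-0.13,-0.05,0,0],[0.5,-0.13,-0.1,0,0],[0.5,-0.13,-0.15,0,0],[0.5,-0.13,-0.2,0,0],[0.5,-0.13,-0.2,0,0]]

```text
clock: 22.3
position: [0.3649, -0.238, 0.1949]
ee_rot: [-0.407, -0.568, -0.419, 0.58]
contact_force: [0.8, -0.3, 0.2]
width: 0.0426
```

Run:
```python
from h import *
rows([])
o=grab('16');crop('pics/side16.png','pics/c32.png',230,90,340,190,6);crop('pics/top16.png','pics/c33.png',370,150,450,225,9)
a=np.radians(-18.6);x=np.array([np.cos(a),np.sin(a)]);y=np.array([-x[1],x[0]]);C=np.array([.5510,-.3022])
for n in('top','side'):
    im,d=o[n];X=cloud(n,d);m=(X[...,0]>.45)&(X[...,0]<.65)&(X[...,1]>-.4)&(X[...,1]<-.2)
    q=X[m];q=np.c_[(q[:,:2]-C)@x*1000,(q[:,:2]-C)@y*1000,q[:,2]*1000]
    r=q[(q[:,2]>80)&(q[:,2]<90)];print(n,'rib',len(r),r.min(0),r.max(0),r.mean(0),'rect',cv2.minAreaRect(r[:,:2].astype(np.float32))[2])
    r=q[(q[:,2]>51)&(q[:,2]<62)&(abs(q[:,0])<36)&(abs(q[:,1])<54)];A=np.c_[r[:,:2],np.ones(len(r))];c=np.linalg.lstsq(A,r[:,2],rcond=None)[0]
    print(' plate',len(r),r.min(0),r.max(0),'plane',c)
    r=q[(q[:,2]>62)&(q[:,2]<76)&(q[:,0]<-36)];print(' lug/cheek',r.min(0),r.max(0))
crop('pics/top16.png','pics/c34.png',120,95,320,295,3)
```

```text
t 22.3 tcp [ 0.3649 -0.238   0.1949] yaw -18.6 w 0.0426 F [ 0.8295 -0.2553  0.1946] q6 -0.4
top rib 81 [  0.2438 -24.3873  80.5221] [13.5995 24.5907 88.172 ] [ 7.1871  0.8478 83.8587] rect 87.63525390625
 plate 813 [-35.8995 -53.1066  51.0262] [35.1119 52.1238 61.9708] plane [ 0.0004 -0.0022 55.8407]
 lug/cheek [-63.9106 -32.8793  62.008 ] [-36.3889  32.5182  74.7247]
side rib 42 [  1.4864 -23.5416  80.157 ] [14.3955 24.1713 86.1702] [ 7.1204  1.6737 83.4124] rect 1.1116505861282349
 plate 351 [-35.4258 -53.0957  51.1276] [35.469  53.6819 61.8267] plane [-0.0054 -0.0076 56.1899]
 lug/cheek [-63.9883 -34.2356  62.1226] [-36.0457  35.7179  73.1677]
```

View pics/c32.png

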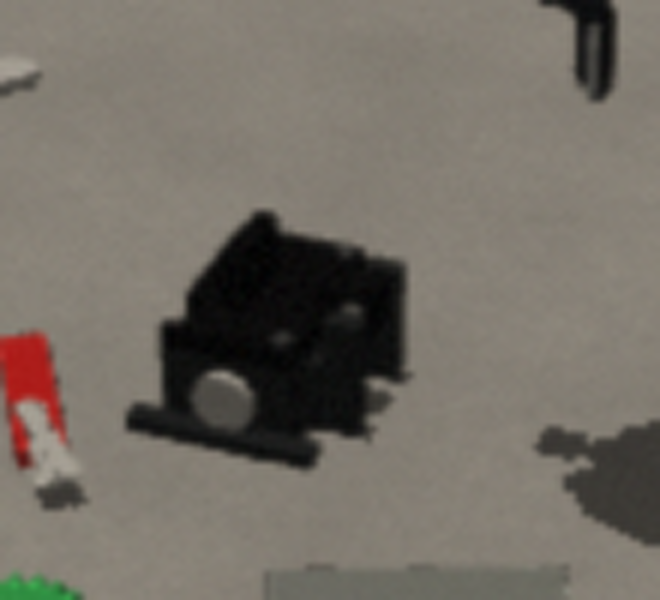

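View pics/c33.png

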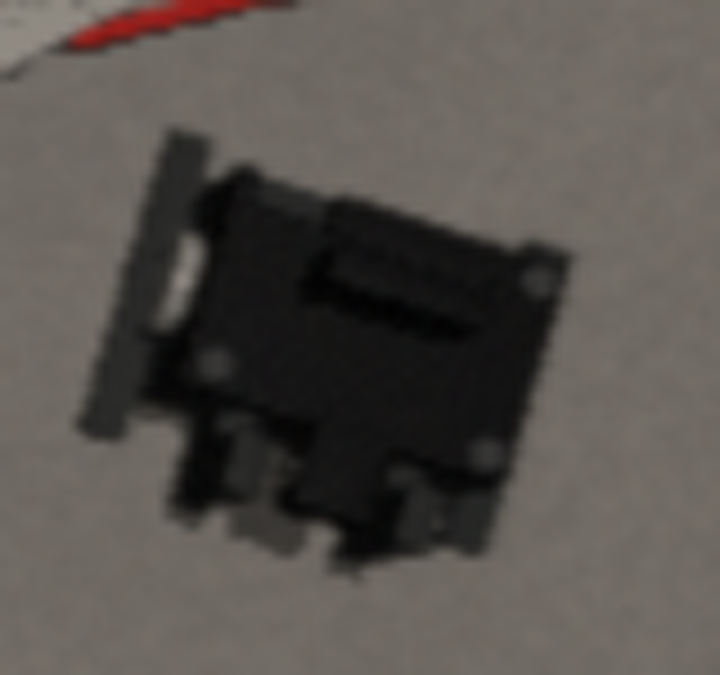

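View pics/c34.png

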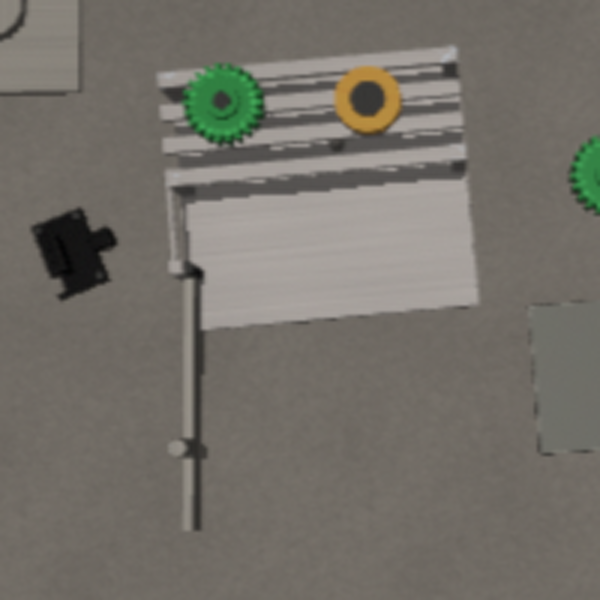

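```bash
python3 -c "
from rig import manip
print(manip.sign_off())"
```

```text
the job is handed in; nothing more can be done
None
```

The cover is seated on the gearbox housing with its lug between the cheeks, and I've handed the job in at about 22 s. No verdict was reported. One step, the turn on the peg, did not go cleanly.

**What was done:** I pushed the gate open with the shut fingers and turned the cover on the shelf by its near corner. I then took it by the lug, drew it out and laid it on the smaller mat. After letting go, I took it by the rib and set it on the rim.

**Last checks, both cameras:**

| Check | Result |
|---|---|
| Cover top | 56 mm above the bench (57 mm expected) |
| Tilt | under about 0.5° |
| Centring on the rim | within about 2 mm |
| Squareness | within about 2.5° (rough fit to the rib) |
| Gate | about 1.5 rad by eye |
| Gears and bearing | in place by eye |
| Feeler gauge | away from the work; not measured afterwards |
| Gripper | clear of everything |

**What went wrong:** during the turn the peg slipped out of the slot along the back edge of the cover. The slot ended about 30 mm from the peg, and the limit is 25 mm. I gripped the lug and slid the cover back sideways, flat on the shelf, to an estimated 14 mm, then paused there before drawing it out.

**Not confirmed:** I had no direct reading of the contact force on the peg. That it bore on the peg during the turn (step 2) is inferred from how the cover moved.

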